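# Tip the draining tray and nest the domed bowl covers

## Task

Press down the lip of the white draining tray, at its end away from the clear hood, until the tray rests on its stop and both steel covers have slid out from under the hood to that end. Then nest the covers, hollow side up: gently set the medium one down in the middle of the large one that stands on the worktop, then the small one in the middle of the medium one, each sitting flat on the floor of the one below. Do not drop them, press hard or shove the large cover about, and leave the other things on the worktop alone.

Things in the scene. Friction and masses are not known exactly. Their poses are not given: they have to be found in the camera images.
- large_cover: Polished steel domed cover, inverted (hollow up), wall 4 mm, 62 mm high. Origin: centre of the underside of its flat grip disc; z up out of the hollow. Grip the rubber rim band: 9 mm thick, 50 to 62 mm above the origin, outer diameter 160 mm. Flat floor of the hollow 14 mm above the origin, 72 mm across, then sloping up. 0.4 kg. Stands loose on the worktop left of the tray; bottom of the nest.
- medium_cover: Polished steel domed cover, inverted (hollow up), wall 4 mm, 62 mm high. Origin: centre of the underside of its flat grip disc; z up out of the hollow. Grip the rubber rim band: 9 mm thick, 50 to 62 mm above the origin, outer diameter 124 mm. Disc diameter 58 mm. Hollow's floor 14 mm above the origin, 56 mm across. 0.22 kg. Starts in either lane of the tray, under the hood. Seated, its origin is 14 mm above the large one's.
- small_cover: Polished steel domed cover, inverted (hollow up), wall 4 mm, 62 mm high. Origin: centre of the underside of its flat grip disc; z up out of the hollow. Grip the rubber rim band: 9 mm thick, 50 to 62 mm above the origin, outer diameter 92 mm. Disc diameter 42 mm. 0.14 kg. Starts in the other lane of the tray, under the hood. Seated, its origin is 14 mm above the medium one's.
- tray (a joint): Tilt of the white draining tray on its pivots (rad): 0 level (start), 0.5 lip end down on its stop. Stiff: stays where it is left; some 4 N down on the push lip move it. The covers slide to the lip end from about 0.25 to 0.35 on; the 22 mm tray wall stops them, their rims overhanging it, so they lie tilted with the tray.
- tray_floor (a point): Middle of the tray's floor, on the pivot axis, 95 mm above the worktop; turns with the tray. x to the hooded end (roughly to the robot's right), -x to the lip end (roughly to its left), y across, z out of the floor. Floor 230 mm long (x), 290 mm wide (y): two equal lanes, centres at y = +/-73 mm; walls and divider 22 mm high. Pivot posts at x = 0, y = +/-157 mm, 95 mm high.
- hood (a point): Middle of the underside of the fixed clear hood plate over half of the tray, 240 mm above the worktop. Axes as the level tray's. The plate is 150 mm long (x), 326 mm wide (y), 6 mm thick, on thin posts at x = -45 and +65 mm, y = +/-159 mm.
- push_lip (a point): Middle of the top of the push lip, a flat ledge 120 mm wide (y), 8 mm thick, on the tray's end away from the hood: 145 mm to -x of tray_floor, reaching 11 mm farther to -x and 25 mm to +x of this point. Turns with the tray; axes as tray_floor.
- syrup_a: Bystander, leave alone: amber glass bottle, 52 mm across, 130 mm tall, far of the nest; origin at the centre of its underside.
- syrup_b: Bystander, leave alone: amber glass bottle, 52 mm across, 130 mm tall, beyond the hooded end of the tray; origin at the centre of its underside.
- ointment_jar: Bystander, leave alone: white jar with blue cap, 68 mm across, 60 mm tall, between tray and large cover, on the near side; origin at the centre of its underside.
- beaker: Bystander, leave alone: glass beaker, 70 mm across, 90 mm tall; origin at the centre of its underside.
- mortar: Bystander, leave alone: white ceramic bowl, 110 mm across, 60 mm tall; origin at the centre of its underside.
- spatula: Bystander, leave alone: spatula 200 mm long lying flat, far of the gap between tray and large cover, along its own x; origin at its middle.

How it is judged:
By the outcome, as a careful person would: the job done as asked, in the order asked, and still so for the second after the job is handed in, with the robot touching nothing.
It also fails if it takes over 64 s, if anything falls off the work surface, if the arm or the gripper's body presses on something with over 40 N, if the wrist force passes 120 N, or if a joint passes its speed limit or range.

## Robot

A 6-joint arm with a two-finger parallel gripper is mounted at the origin on the work surface. World frame = base frame: x ahead of the robot, y to its left, z up, the work surface at z = 0. Lengths are in m, angles in degrees, forces in N, time in s.
With the tool pointing down it reaches from about 0.425 to 0.925 m from the base axis. Payload 12.5 kg.
Tool frame: the origin (TCP) lies between the finger pads; the fingertips stand 8 mm ahead of it and the grasp point (between the pads) lies 11 mm behind it; y points along the fingers, x is the direction in which the jaws open and shut, and the axes are right-handed (so a half turn about y gives the same grasp; the last joint's range is limited). The gripper opens to 85 mm and grips with 20 to 120 N. Pads are 22 mm wide; open, the fingers measure 114 mm over their backs; the gripper's body (76 mm by 85 mm) begins 54 mm behind the grasp point. The pads swing forward as they close: fully open they stand 13 mm farther back than shut.
Start: joints at [57.261, 28.126, 89.318, -0, 62.55, -6.05], TCP at [0.281, 0.558, 0.239] pointing down, gripper open.
Joint ranges: [-177.58, 177.58], [-47.91, 125.51], [2.72, 160], [-65.01, 245.01], [3.68, 167.84], [-153.87, 153.87]. Speed limits (degrees/s): [127.2, 127.2, 159.86, 180, 180, 180].

## Interface

Orientations are given as a 3x3 rotation matrix whose columns are the frame's x, y, z axes.
In Python, from station import get_obs, camera, calibration, finish_job gives the robot as it stands.
- The arm moves only by the tool drive_tool, never from a script. Its argument "motion" is a list of rows, each an object with "delta_pos": the shift along the world's x, y, z in m, a list of three; "twist": the turn, a rotation vector about the world's x, y, z in degrees, a list of three; "jaw": the opening, from 0 (shut) to 1 (fully open). A call has 1 to 20 rows; each row shifts and turns the commanded pose from where the row before left it; what a row does not reach is not made up. A row lasts 1/10 s, in which the tool goes at most 50 mm and 8.59 degrees, less where a joint would pass 70% of its speed; a pose out of reach is approached as far as the arm can. A call with a gripper value outside its range is refused whole. The fingers move at their own pace and stop on an object; "squeeze" is the grip in N (left out, the last holds). Time passes only in rows, so rows that do not move let the fingers close. It gives the time, the measured TCP pose, the force and the opening at its end, in the units of the state.
- get_obs(): the state, without advancing time (a new reading comes with each control period).
- camera(name): name is "side" or "top"; returns (picture, depth): 384x512x3 uint8, red, green, blue; 384x512 float32, m along the optical axis (not along the pixel's ray), 0 where there is no reading.
- calibration(name): a dict with "K" (3x3 intrinsics, pixels), "k1" (the pictures are not rectified: a ray, as slopes to the right and down, at radius r is drawn at 1 + k1 r^2 times it, then the intrinsics apply), "cam_to_world" (4x4, takes a point from camera to world coordinates). Camera axes: x right, y down, z forward; pixel columns grow to the right and rows downward; lengths in m; the calibration is good to about 2 mm. A picture is of the moment at which its call begins. calibration takes no time and is no camera call.
- finish_job(): hands the job in, once; it reports no verdict.
The state is a dict: "time": time; "joint_pos": joint angles; "qvel": joint speeds; "tau": joint torques, N m; "position": TCP position; "eef_rot": TCP orientation; "contact_force": force on the tool from outside, world axes, zero at the start; "wrist_torque": the same for the moment, N m; "grip_width": finger opening in m.
Only numpy, scipy, OpenCV 4.12 (cv2) and the standard library are available. Lean on these libraries where they do the work, as an engineer would, in place of code of your own. Each camera call takes 0.05 s, during which the arm holds its last target.

## Working session

There is one attempt and no reset: what is moved stays moved. The work goes in short steps, Python scripts to look and compute and a tool call to move; the robot and the scene stay as the last step left them, time stands still between calls to the robot, and variables do not carry over. Pictures are saved under pics/ and viewed, and the job is handed in when it is done.

Besides the shell and the picture viewer there is one more tool, called after "Emit:" as name(argument=value, ...) on one line, values as JSON. drive_tool: Moves the arm, as the interface text tells. Its arguments: {"type":"object","properties":{"motion":{"type":"array","items":{"type":"object","properties":{"delta_pos":{"type":"array","items":{"type":"number"}},"twist":{"type":"array","items":{"type":"number"}},"jaw":{"type":"number"}}}},"squeeze":{"type":"number"}},"required":["motion"]}

```bash
ls; mkdir -p pics; python3 - <<'E'
from station import *
import cv2,numpy as np
o=get_obs(); print(o)
for n in("side","top"):
    p,d=camera(n); c=calibration(n); print(n,c)
    cv2.imwrite(f"pics/{n}0.png",p[:,:,::-1]); np.save(f"{n}0.npy",d)
E
```

```text
pics
{'time': 0.0, 'joint_pos': array([ 5.72625073e+01,  2.81620253e+01,  8.93474251e+01, -3.01037055e-04,
        6.25502925e+01, -6.04939986e+00]), 'qvel': array([ 0.07989709, -0.11141303, -0.06834549, -0.14174495,  0.01197459,
       -0.01412567]), 'tau': array([ 5.80054111e-04, -6.18452811e+01, -2.61595398e+01, -5.61615718e-05,
        3.88219021e-03, -6.50616286e-06]), 'position': array([0.28057003, 0.55826074, 0.23876698]), 'eef_rot': array([[ 4.49130873e-01, -5.59965774e-04, -8.93465805e-01],
       [ 8.93465378e-01, -8.79603870e-04,  4.49131210e-01],
       [-1.03739409e-03, -9.99999456e-01,  1.05252778e-04]]), 'contact_force': array([-0.06693161, -1.04969427,  0.40433083]), 'wrist_torque': array([-0.03001877, -0.00979868,  0.00735939]), 'grip_width': 0.08551895131298919}
side {'K': array([[494.14117686,   0.        , 251.9074281 ],
       [  0.        , 494.14117686, 189.37268266],
       [  0.        ,   0.        ,   1.        ]]), 'k1': -0.05216014055958584, 'cam_to_world': array([[-0.79888157, -0.43273455,  0.41776673, -0.18100232],
       [-0.60129483,  0.55694501, -0.57293698,  1.04656679],
       [ 0.01525653, -0.70890977, -0.70513416,  1.43200506],
       [ 0.        ,  0.        ,  0.        ,  1.        ]])}
top {'K': array([[381.75948872,   0.        , 260.76273347],
       [  0.        , 381.75948872, 189.14456416],
       [  0.        ,   0.        ,   1.        ]]), 'k1': -0.03183969111185731, 'cam_to_world': array([[-0.00391674, -0.98878375,  0.14930288,  0.39887068],
       [-0.99960174,  0.00804393,  0.02704924,  0.0038068 ],
       [-0.02794683, -0.14913747, -0.98842146,  1.51028566],
       [ 0.        ,  0.        ,  0.        ,  1.        ]])}
```

View pics/side0.png

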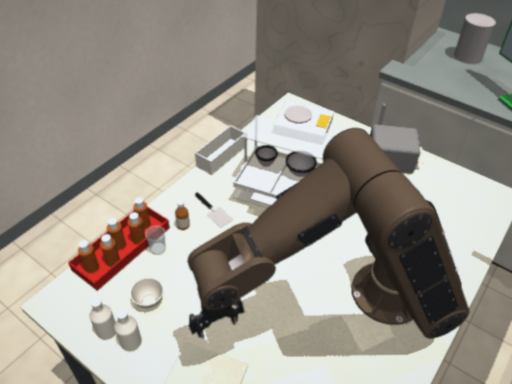

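View pics/top0.png

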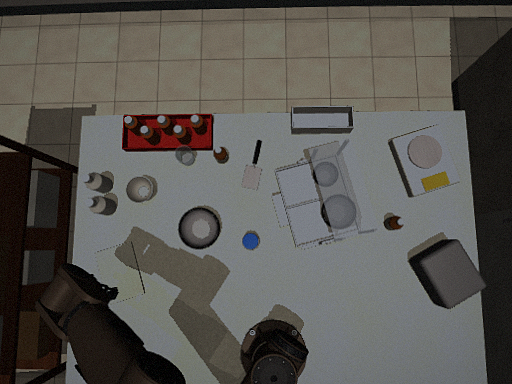

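The side view shows the tray (about 265,180) with the arm hiding the large cover. The top view shows the large cover at (200,228), the tray around (315,200) with its lip at x≈280, the small cover at (326,173) and the medium one at (340,211).

```bash
cat > h.py <<'E'
import numpy as np,cv2
from station import *
def dist(c): return np.array([c['k1'],0,0,0,0.])
def ray(n,uv):
    c=calibration(n); uv=np.asarray(uv,float).reshape(-1,1,2)
    p=cv2.undistortPoints(uv,c['K'],dist(c)).reshape(-1,2)
    return np.c_[p,np.ones(len(p))]
def unp(n,uv,z):  # depth along the optical axis
    T=calibration(n)['cam_to_world']; return (ray(n,uv)*np.asarray(z).reshape(-1,1))@T[:3,:3].T+T[:3,3]
def onz(n,uv,z):
    T=calibration(n)['cam_to_world']; r=ray(n,uv)@T[:3,:3].T
    return T[:3,3]+r*((z-T[2,3])/r[:,2])[:,None]
def proj(n,P):
    c=calibration(n);T=np.linalg.inv(c['cam_to_world'])
    P=np.asarray(P,float).reshape(-1,3)
    return cv2.projectPoints(P,cv2.Rodrigues(T[:3,:3])[0],T[:3,3],c['K'],dist(c))[0].reshape(-1,2)
def cloud(n,d):
    v,u=np.mgrid[:d.shape[0],:d.shape[1]]
    return unp(n,np.c_[u.ravel(),v.ravel()],d.ravel()).reshape(*d.shape,3)
def crop(p,x0,y0,x1,y1,s,fn,marks=()):
    im=cv2.resize(p[y0:y1,x0:x1,::-1],None,fx=s,fy=s,interpolation=cv2.INTER_CUBIC)
    im=np.clip(im*1.0,0,255).astype(np.uint8)
    for m in marks: cv2.circle(im,(int((m[0]-x0+.5)*s),int((m[1]-y0+.5)*s)),2,(0,0,255),-1)
    cv2.imwrite(fn,im)
E
python3 - <<'E'
from h import *
t=cv2.imread("pics/top0.png")[:,:,::-1]; s=cv2.imread("pics/side0.png")[:,:,::-1]
crop(t,160,120,400,270,3.3,"pics/top0c.png"); crop(s,180,80,350,220,4.5,"pics/side0c.png")
d=np.load("top0.npy");C=cloud("top",d)
for uv in [(200,228),(200,240),(251,240),(280,205),(300,185),(305,225),(326,173),(340,211),(350,170),(150,240),(390,222),(222,155)]:
    print(uv,C[uv[1],uv[0]].round(4))
E
```

```text
(200, 228) [0.4726 0.2845 0.0119]
(200, 240) [0.4257 0.2824 0.018 ]
(251, 240) [0.4243 0.0813 0.0568]
(280, 205) [ 0.5525 -0.0289  0.0943]
(300, 185) [ 0.6276 -0.1048  0.0921]
(305, 225) [ 0.4775 -0.1201  0.0964]
(326, 173) [ 0.6429 -0.181   0.246 ]
(340, 211) [ 0.5147 -0.2236  0.2454]
(350, 170) [ 0.6531 -0.2625  0.2427]
(150, 240) [ 0.4266  0.4867 -0.0035]
(390, 222) [ 0.4873 -0.4376  0.0802]
(222, 155) [0.7466 0.1905 0.0908]
```

View pics/top0c.png

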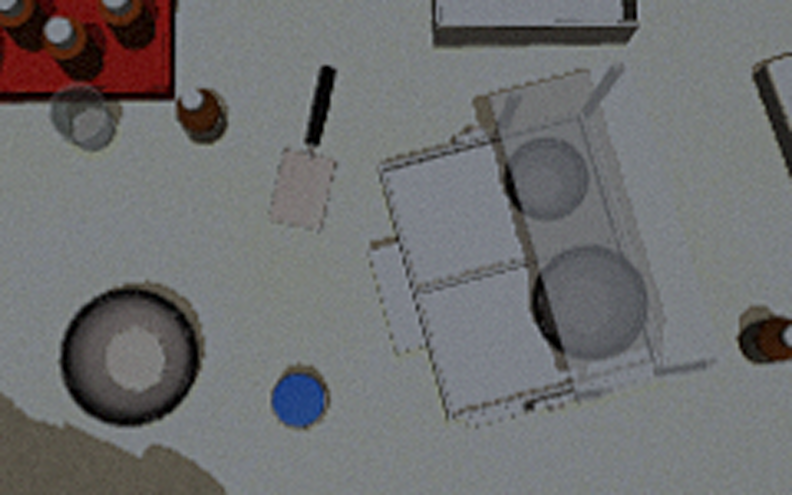

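View pics/side0c.png

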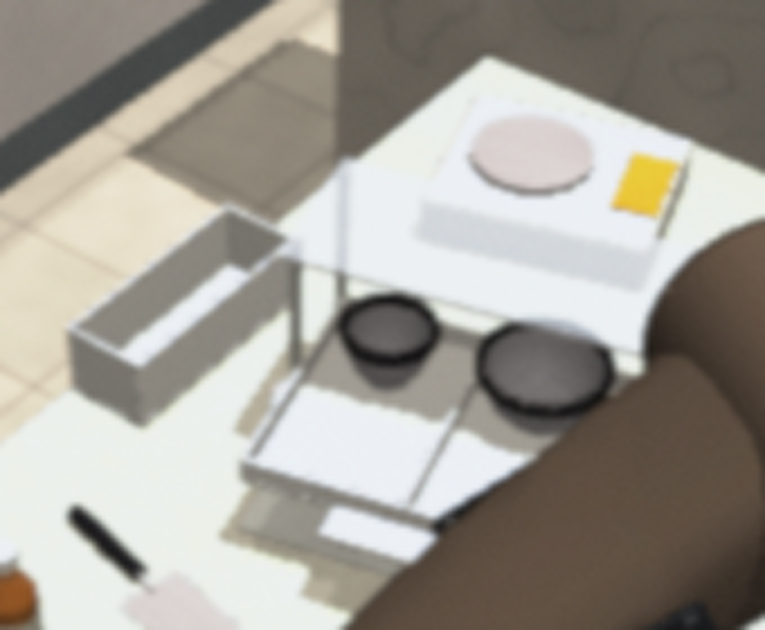

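```bash
python3 - <<'E'
from h import *
f=lambda x,y:(160+x/3.3-.5+.15,120+y/3.3-.5+.15)
def pr(n,L,z):
    P=onz("top",[f(*a) for a in L],z);print(n,P[:,:2].round(4).tolist());return P
P=pr("wall corners",[(382,165),(448,418),(415,288)],.117)
v=P[1]-P[0];print("yaw",np.degrees(np.arctan2(v[1],v[0])),np.linalg.norm(v))
L=pr("lip corners",[(371,248),(399,355)],.095)
v=L[1]-L[0];print(np.degrees(np.arctan2(v[1],v[0])),np.linalg.norm(v))
pr("hood",[(476,96),(588,70)],.246)
# tray plane points
d=np.load("top0.npy");C=cloud("top",d)
m=(C[...,2]>.08)&(C[...,2]<.105)&(C[...,0]>.4)&(C[...,0]<.72)&(C[...,1]<0.0)&(C[...,1]>-.16)
q=C[m];print(q.shape,np.median(q[:,2]),q[:,2].std())
# table flatness
m=(abs(C[...,2])<.015)&(C[...,0]>.4)&(C[...,0]<.8)&(C[...,1]<.2)&(C[...,1]>.0);print("table",np.median(C[m][:,2]))
# large cover rim: points z .05-.07
m=(C[...,2]>.05)&(C[...,2]<.075)&(np.hypot(C[...,0]-.47,C[...,1]-.285)<.11)
q=C[m];print(len(q),np.median(q[:,2]))
A=np.c_[2*q[:,:2],np.ones(len(q))];s=np.linalg.lstsq(A,(q[:,:2]**2).sum(1),rcond=None)[0];print("rim c",s[:2],np.sqrt(s[2]+s[:2]@s[:2]))
(x,y),r=cv2.minEnclosingCircle(q[:,:2].astype(np.float32));print(x,y,r)
# dark rim ellipse in colour
t=cv2.imread("pics/top0.png",0)
m=((t<70)).astype(np.uint8);m[:195]=0;m[262:]=0;m[:,:175]=0;m[:,228:]=0
cs=cv2.findContours(m,0,1)[0];c=max(cs,key=cv2.contourArea);e=cv2.fitEllipse(c);print(e)
print(onz("top",[e[0]],.062))
E
```

```text
wall corners [[0.6822, -0.0128], [0.3999, -0.0822], [0.5428, -0.0481]]
yaw -166.19253106877505 0.29071334425485745
lip corners [[0.5909, 0.0003], [0.4699, -0.03]]
-165.93713802902593 0.12475271334680861
hood [[0.7274, -0.1087], [0.7538, -0.2245]]
(2556, 3) 0.09364724097301469 0.0031531054063493
table -0.001466107714517495
341 0.06000473855902855
rim c [0.46944471 0.28163397] 0.07499370119744125
0.4696333110332489 0.28257325291633606 0.0803929939866066
((199.0253143310547, 227.60153198242188), (40.67919921875, 42.05854034423828), 50.367679595947266)
[[0.47167406 0.27884119 0.062     ]]
```

Geometry fitted: tray centre is about (0.568,-0.165), its -x (lip) direction is (-0.24,0.97), and the large cover is at about (0.470,0.281). Next I move above the lip with the tool leaning left and the jaws shut.

Emit:
drive_tool(motion=[{"delta_pos":[0.024,-0.036,0],"twist":[0,0,5.06],"jaw":0},{"delta_pos":[0.024,-0.036,0],"twist":[0,0,5.06],"jaw":0},{"delta_pos":[0.024,-0.036,0],"twist":[0,0,5.06],"jaw":0},{"delta_pos":[0.024,-0.036,0],"twist":[0,0,5.06],"jaw":0},{"delta_pos":[0.024,-0.036,0],"twist":[0,0,5.06],"jaw":0},{"delta_pos":[0.024,-0.036,0],"twist":[0,0,5.06],"jaw":0},{"delta_pos":[0.024,-0.036,0],"twist":[0,0,5.06],"jaw":0},{"delta_pos":[0.024,-0.036,0],"twist":[0,0,5.06],"jaw":0},{"delta_pos":[0.008,-0.036,0],"twist":[-4,-0.99,0],"jaw":0},{"delta_pos":[0.008,-0.036,0],"twist":[-4,-0.99,0],"jaw":0},{"delta_pos":[0.008,-0.036,0],"twist":[-4,-0.99,0],"jaw":0},{"delta_pos":[0.008,-0.036,0],"twist":[-4,-0.99,0],"jaw":0},{"delta_pos":[0.008,-0.036,0],"twist":[-4,-0.99,0],"jaw":0},{"delta_pos":[0.008,-0.036,0],"twist":[-4,-0.99,0],"jaw":0},{"delta_pos":[0.008,-0.036,0],"twist":[-4,-0.99,0],"jaw":0},{"delta_pos":[0.008,-0.036,0],"twist":[-4,-0.99,0],"jaw":0},{"delta_pos":[0,0,0],"jaw":0}])

```text
validation failed for argument at $.mo...
```

Emit:
drive_tool(motion=[{"delta_pos":[0.024,-0.036,0.0],"twist":[0.0,0.0,5.06],"jaw":0.0},{"delta_pos":[0.024,-0.036,0.0],"twist":[0.0,0.0,5.06],"jaw":0.0},{"delta_pos":[0.024,-0.036,0.0],"twist":[0.0,0.0,5.06],"jaw":0.0},{"delta_pos":[0.024,-0.036,0.0],"twist":[0.0,0.0,5.06],"jaw":0.0},{"delta_pos":[0.024,-0.036,0.0],"twist":[0.0,0.0,5.06],"jaw":0.0},{"delta_pos":[0.024,-0.036,0.0],"twist":[0.0,0.0,5.06],"jaw":0.0},{"delta_pos":[0.024,-0.036,0.0],"twist":[0.0,0.0,5.06],"jaw":0.0},{"delta_pos":[0.024,-0.036,0.0],"twist":[0.0,0.0,5.06],"jaw":0.0}])

```text
time: 0.9
position: [0.4733, 0.2688, 0.2392]
eef_rot: [[-0.242, -0.0, -0.97], [0.97, -0.0, -0.242], [0.0, -1.0, 0.0]]
contact_force: [0.2, 0.6, 0.6]
grip_width: -0.0001
```

Emit:
drive_tool(motion=[{"delta_pos":[0.008,-0.036,0.0],"twist":[-4.0,-0.99,0.0],"jaw":0.0},{"delta_pos":[0.008,-0.036,0.0],"twist":[-4.0,-0.99,0.0],"jaw":0.0},{"delta_pos":[0.008,-0.036,0.0],"twist":[-4.0,-0.99,0.0],"jaw":0.0},{"delta_pos":[0.008,-0.036,0.0],"twist":[-4.0,-0.99,0.0],"jaw":0.0},{"delta_pos":[0.008,-0.036,0.0],"twist":[-4.0,-0.99,0.0],"jaw":0.0},{"delta_pos":[0.008,-0.036,0.0],"twist":[-4.0,-0.99,0.0],"jaw":0.0},{"delta_pos":[0.008,-0.036,0.0],"twist":[-4.0,-0.99,0.0],"jaw":0.0},{"delta_pos":[0.008,-0.036,0.0],"twist":[-4.0,-0.99,0.0],"jaw":0.0}])

```text
time: 1.7
position: [0.5369, -0.0189, 0.2393]
eef_rot: [[-0.2, 0.131, -0.971], [0.813, -0.53, -0.239], [-0.546, -0.838, -0.001]]
contact_force: [0.8, 0.1, -0.3]
grip_width: -0.0
```

Pose reached as planned. I'll look from both cameras before pressing.

```bash
python3 - <<'E'
from h import *
for n in("side","top"):
    p,d=camera(n); cv2.imwrite(f"pics/{n}1.png",p[:,:,::-1]); np.save(f"{n}1.npy",d)
    L=[.568-.239*-.145,0,0]
    c=np.array([.568,-.165]);X=np.array([.239,-.971]);U=np.array([.971,.239])
    P=[np.r_[c-.145*X+s*U,.095] for s in(-.06,0,.06)]+[np.r_[c+a*X+b*U,.095] for a in(-.115,.115) for b in(-.145,.145)]
    m=proj(n,P)
    m=np.r_[m,proj(n,[[.470,.281,.062]])]
    crop(p,*((150,90,350,240,4) if n=="side" else (160,120,400,270,3.3)),f"pics/{n}1c.png",m)
E
```

```text
(no output)
```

View pics/side1c.png

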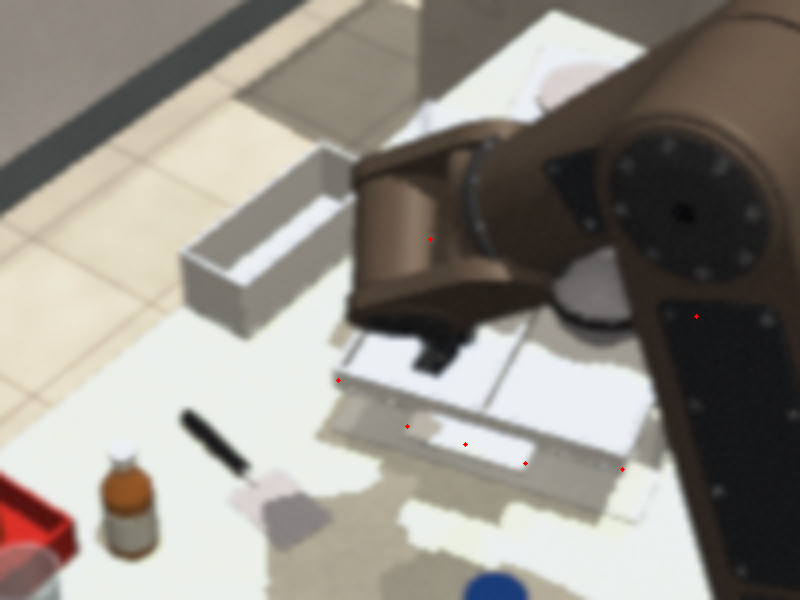

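View pics/top1c.png

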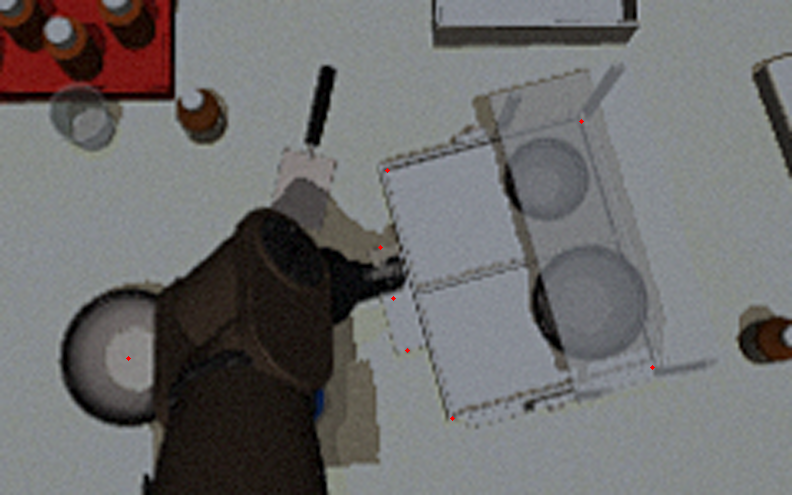

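View pics/side1.png

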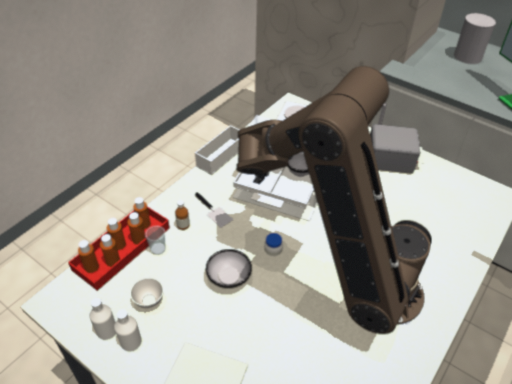

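Emit:
drive_tool(motion=[{"delta_pos":[0.0,0.0,-0.04],"twist":[0.0,0.0,0.0],"jaw":0.0},{"delta_pos":[0.0,0.0,-0.04],"twist":[0.0,0.0,0.0],"jaw":0.0},{"delta_pos":[0.0,-0.003,-0.03],"twist":[0.0,0.0,0.0],"jaw":0.0},{"delta_pos":[0.0,0.0,-0.008],"twist":[0.0,0.0,0.0],"jaw":0.0},{"delta_pos":[0.0,0.0,-0.006],"twist":[0.0,0.0,0.0],"jaw":0.0},{"delta_pos":[0.0,0.0,-0.006],"twist":[0.0,0.0,0.0],"jaw":0.0},{"delta_pos":[0.0,0.0,-0.004],"twist":[0.0,0.0,0.0],"jaw":0.0}])

```text
time: 2.5
position: [0.5372, -0.0203, 0.1061]
eef_rot: [[-0.199, 0.132, -0.971], [0.815, -0.528, -0.239], [-0.544, -0.839, -0.003]]
contact_force: [-0.5, 0.5, 4.0]
grip_width: -0.0003
```

Emit:
drive_tool(motion=[{"delta_pos":[0.0,-0.0002,-0.005],"twist":[0.0,0.0,0.0],"jaw":0.0},{"delta_pos":[0.0001,-0.0004,-0.005],"twist":[0.0,0.0,0.0],"jaw":0.0},{"delta_pos":[0.0001,-0.0006,-0.005],"twist":[0.0,0.0,0.0],"jaw":0.0},{"delta_pos":[0.0002,-0.0008,-0.005],"twist":[0.0,0.0,0.0],"jaw":0.0},{"delta_pos":[0.0002,-0.001,-0.005],"twist":[0.0,0.0,0.0],"jaw":0.0},{"delta_pos":[0.0003,-0.0012,-0.005],"twist":[0.0,0.0,0.0],"jaw":0.0},{"delta_pos":[0.0003,-0.0014,-0.005],"twist":[0.0,0.0,0.0],"jaw":0.0},{"delta_pos":[0.0004,-0.0016,-0.005],"twist":[0.0,0.0,0.0],"jaw":0.0},{"delta_pos":[0.0004,-0.0018,-0.005],"twist":[0.0,0.0,0.0],"jaw":0.0},{"delta_pos":[0.0005,-0.002,-0.005],"twist":[0.0,0.0,0.0],"jaw":0.0},{"delta_pos":[0.0005,-0.0022,-0.005],"twist":[0.0,0.0,0.0],"jaw":0.0},{"delta_pos":[0.0005,-0.0024,-0.005],"twist":[0.0,0.0,0.0],"jaw":0.0}])

```text
time: 3.7
position: [0.5402, -0.0363, 0.0449]
eef_rot: [[-0.2, 0.131, -0.971], [0.815, -0.528, -0.239], [-0.544, -0.839, -0.001]]
contact_force: [-0.1, 2.4, 2.3]
grip_width: -0.0001
```

Emit:
drive_tool(motion=[{"delta_pos":[0.0002,-0.001,-0.002],"twist":[0.0,0.0,0.0],"jaw":0.0},{"delta_pos":[0.0002,-0.001,-0.002],"twist":[0.0,0.0,0.0],"jaw":0.0},{"delta_pos":[0.0002,-0.001,-0.002],"twist":[0.0,0.0,0.0],"jaw":0.0}])

```text
time: 4.0
position: [0.5411, -0.0391, 0.0396]
eef_rot: [[-0.2, 0.129, -0.971], [0.815, -0.528, -0.238], [-0.544, -0.839, 0.0]]
contact_force: [0.8, 0.4, 0.5]
grip_width: -0.0
```

Emit:
drive_tool(motion=[{"delta_pos":[0.0,-0.0005,-0.0015],"twist":[0.0,0.0,0.0],"jaw":0.0},{"delta_pos":[0.0,0.0,0.0],"twist":[0.0,0.0,0.0],"jaw":0.0}])

```text
time: 4.2
position: [0.5416, -0.0391, 0.0387]
eef_rot: [[-0.2, 0.128, -0.971], [0.816, -0.528, -0.238], [-0.543, -0.84, 0.001]]
contact_force: [0.7, -0.3, 0.6]
grip_width: 0.0
```

```bash
cat > snap.py <<'E'
from h import *
import sys
k=sys.argv[1]
for n in("side","top"):
    p,d=camera(n); cv2.imwrite(f"pics/{n}{k}.png",p[:,:,::-1]); np.save(f"{n}{k}.npy",d)
    crop(p,*((150,90,350,240,4) if n=="side" else (160,120,400,270,3.3)),f"pics/{n}{k}c.png")
E
python3 snap.py 2
```

```text
(no output)
```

View pics/side2c.png

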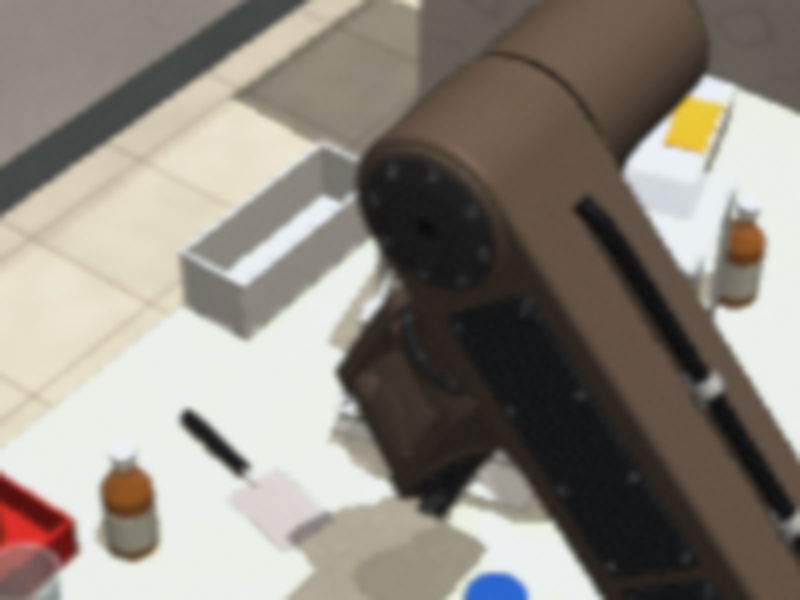

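View pics/top2c.png

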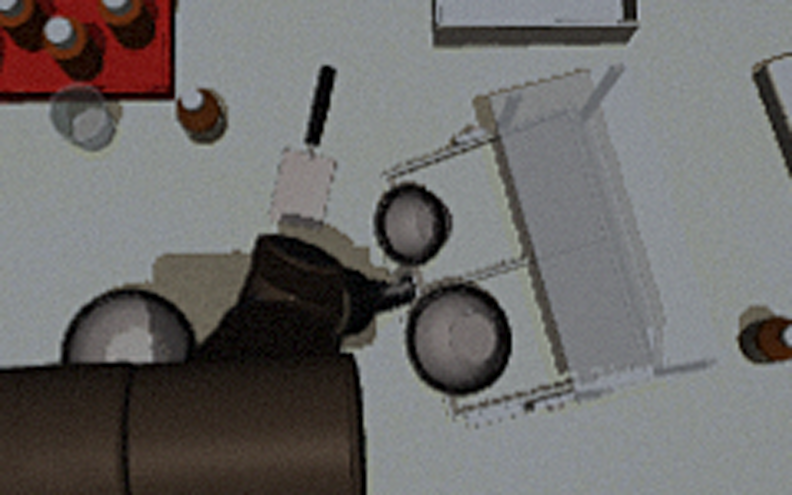

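The top view shows both covers slid to the lip end: small at (412,224), medium at (460,338) in the crop. I'll check the tilt from depth.

```bash
cat > tilt.py <<'E'
from h import *
import sys
d=np.load(f"top{sys.argv[1]}.npy");C=cloud("top",d)
c=np.array([.568,-.165]);X=np.array([.239,-.971]);U=np.array([.971,.239])
q=C.reshape(-1,3);x=(q[:,:2]-c)@X;y=(q[:,:2]-c)@U
m=(x>-.04)&(x<-.02)&(abs(abs(y)-.073)<.06)
m=(x>-.06)&(x<.0)&(abs(abs(y)-.073)<.06)&(abs(q[:,2]-.095-.546*x)<.015)
a=np.polyfit(x[m],q[m,2],1);print(m.sum(),"slope deg",np.degrees(np.arctan(a[0])),"rad",np.arctan(a[0]),"z0",a[1])
E
python3 tilt.py 2
```

```text
902 slope deg 25.837993314992016 rad 0.45095805545489503 z0 0.09367263680004075
```

Emit:
drive_tool(motion=[{"delta_pos":[0.0003,-0.001,-0.002],"twist":[0.0,0.0,0.0],"jaw":0.0},{"delta_pos":[0.0003,-0.001,-0.002],"twist":[0.0,0.0,0.0],"jaw":0.0}])

```text
time: 4.5
position: [0.5427, -0.0399, 0.0367]
eef_rot: [[-0.2, 0.126, -0.972], [0.816, -0.527, -0.236], [-0.542, -0.84, 0.002]]
contact_force: [-16.3, 20.7, 36.9]
grip_width: 0.0001
```

Force is 37 N with the lip edge at z≈0.023, which matches the tray on its stop. I'll retreat along the tool axis and lift away to the left.

Emit:
drive_tool(motion=[{"delta_pos":[-0.0013,0.0053,0.0084],"twist":[0.0,0.0,0.0],"jaw":0.0},{"delta_pos":[-0.003,0.012,0.017],"twist":[0.0,0.0,0.0],"jaw":0.0},{"delta_pos":[-0.005,0.021,0.033],"twist":[0.0,0.0,0.0],"jaw":0.0},{"delta_pos":[-0.005,0.021,0.033],"twist":[0.0,0.0,0.0],"jaw":0.0},{"delta_pos":[-0.003,0.035,0.025],"twist":[0.0,0.0,0.0],"jaw":0.4},{"delta_pos":[-0.003,0.04,0.02],"twist":[0.0,0.0,0.0],"jaw":0.4},{"delta_pos":[0.0,0.04,0.02],"twist":[0.0,0.0,0.0],"jaw":0.4},{"delta_pos":[0.0,0.04,0.02],"twist":[0.0,0.0,0.0],"jaw":0.4},{"delta_pos":[0.0,0.04,0.02],"twist":[0.0,0.0,0.0],"jaw":0.4},{"delta_pos":[0.0,0.04,0.02],"twist":[0.0,0.0,0.0],"jaw":0.4}])

```text
time: 5.5
position: [0.5223, 0.2558, 0.2534]
eef_rot: [[-0.201, 0.126, -0.972], [0.817, -0.526, -0.237], [-0.541, -0.841, 0.003]]
contact_force: [0.7, -0.0, 0.1]
grip_width: 0.0343
```

```bash
python3 snap.py 3; python3 tilt.py 3
```

```text
899 slope deg 25.4381175874915 rad 0.4439789074112034 z0 0.09344169012737763
```

View pics/side3c.png

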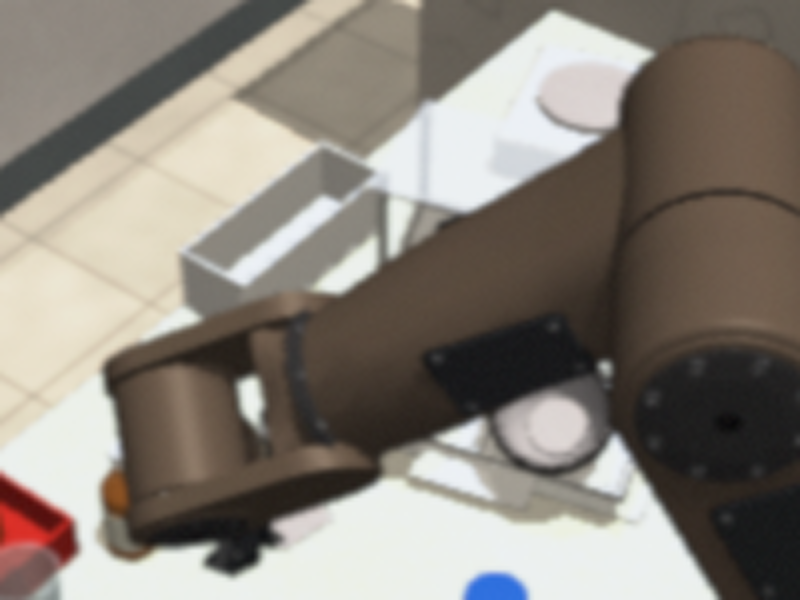

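View pics/top3c.png

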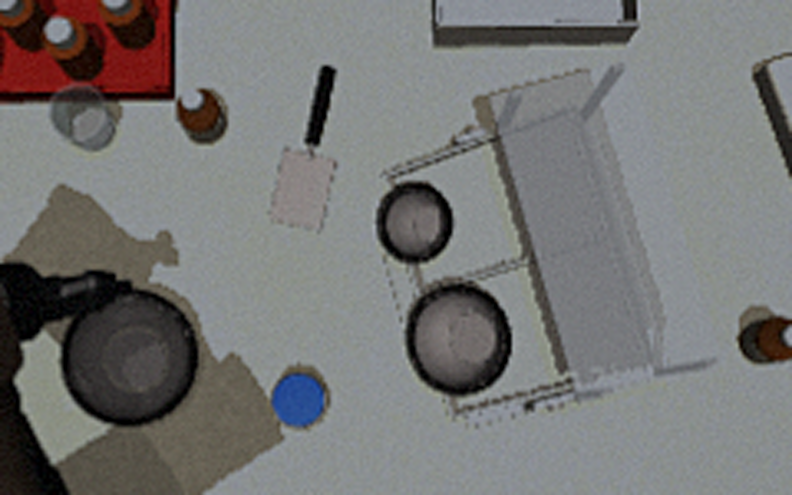

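```bash
python3 - <<'E'
from h import *
d=np.load("top3.npy");C=cloud("top",d)
c=np.array([.568,-.165]);X=np.array([.239,-.971]);U=np.array([.971,.239])
q=C.reshape(-1,3);x=(q[:,:2]-c)@X;y=(q[:,:2]-c)@U;z=q[:,2]
print("strip far wall side")
for y0,y1 in((-.13,-.10),(-.02,.02),(.02,.04),(.05,.1),(.11,.135)):
    for a in np.arange(-.16,.02,.01):
        m=(x>a)&(x<a+.01)&(y>y0)&(y<y1)
        if m.sum()>4: print(y0,round(a+.005,3),m.sum(),np.percentile(z[m],[5,50,95]).round(4), round(.095*1-.0+np.tan(.5)*(a+.005),4))
E
```

```text
strip far wall side
-0.13 -0.155 20 [-0.007  -0.0018  0.0017] 0.0103
-0.13 -0.145 19 [-0.006  -0.001   0.0044] 0.0158
-0.13 -0.135 20 [-0.0061 -0.0016  0.0085] 0.0212
-0.13 -0.125 26 [-0.0059  0.0011  0.1034] 0.0267
-0.13 -0.115 25 [-0.      0.0854  0.1043] 0.0322
-0.13 -0.105 22 [0.039  0.085  0.1117] 0.0376
-0.13 -0.095 21 [0.0422 0.0824 0.1182] 0.0431
-0.13 -0.085 22 [0.049  0.0837 0.1187] 0.0486
-0.13 -0.075 25 [0.0487 0.0947 0.126 ] 0.054
-0.13 -0.065 21 [0.0554 0.1189 0.1354] 0.0595
-0.13 -0.055 21 [0.0598 0.1206 0.1362] 0.065
-0.13 -0.045 17 [0.0613 0.0693 0.1322] 0.0704
-0.13 -0.035 22 [0.0702 0.0742 0.0804] 0.0759
-0.13 -0.025 25 [0.0722 0.0799 0.085 ] 0.0813
-0.13 -0.015 24 [0.0788 0.0854 0.0918] 0.0868
-0.13 -0.005 24 [0.0854 0.0921 0.242 ] 0.0923
-0.13 0.005 53 [0.0898 0.2405 0.2473] 0.0977
-0.13 0.015 51 [0.0974 0.2403 0.2481] 0.1032
-0.02 -0.155 23 [-0.0055 -0.0028  0.0051] 0.0103
-0.02 -0.145 27 [-0.0056 -0.0013  0.0044] 0.0158
-0.02 -0.135 28 [0.0116 0.0233 0.0295] 0.0212
-0.02 -0.125 27 [0.0245 0.0284 0.0978] 0.0267
-0.02 -0.115 28 [0.0293 0.0594 0.1032] 0.0322
-0.02
[... 2324 characters left out ...]
[-0.0095 -0.0041  0.0033] 0.0212
0.11 -0.125 8 [0.0017 0.0035 0.0992] 0.0267
0.11 -0.115 13 [0.0525 0.1015 0.1082] 0.0322
0.11 -0.105 11 [0.0394 0.1039 0.1105] 0.0376
0.11 -0.095 13 [0.0442 0.0989 0.1169] 0.0431
0.11 -0.085 9 [0.0403 0.0526 0.1201] 0.0486
0.11 -0.075 8 [0.0512 0.0582 0.0993] 0.054
0.11 -0.065 12 [0.0566 0.062  0.0656] 0.0595
0.11 -0.055 19 [0.0591 0.0666 0.069 ] 0.065
0.11 -0.045 16 [0.0667 0.0722 0.0799] 0.0704
0.11 -0.035 17 [0.0714 0.0772 0.0824] 0.0759
0.11 -0.025 21 [0.077  0.0806 0.0881] 0.0813
0.11 -0.015 17 [0.0816 0.0879 0.0938] 0.0868
0.11 -0.005 30 [0.0879 0.0953 0.2464] 0.0923
0.11 0.005 39 [0.0936 0.2404 0.2467] 0.0977
0.11 0.015 37 [0.0999 0.2425 0.2481] 0.1032
```

```bash
cat > fit.py <<'E'
from h import *
from scipy.optimize import least_squares
c0=np.array([.568,-.165]);X=np.array([.239,-.971]);U=np.array([.971,.239])
a=.5
ex=np.r_[X*np.cos(a),np.sin(a)]; ey=np.r_[U,0]; ez=np.cross(ex,ey); O=np.r_[c0,.095]
R=np.c_[ex,ey,ez]
def circle(P,r0,R,z):
    pass
if __name__=="__main__":
    import sys
    k=sys.argv[1]
    for n in("top","side"):
        C=cloud(n,np.load(f"{n}{k}.npy")).reshape(-1,3)
        q=(C-O)@R
        for name,y0,Ro in(("medium",-.073,.062),("small",.073,.046)):
            g=(np.hypot(q[:,0]+.08,q[:,1]-y0)<Ro+.025)&(q[:,2]>.052)&(q[:,2]<.075)
            s=q[g]
            if len(s)<30: print(n,name,"few",len(s));continue
            rm=Ro-.0045
            f=lambda p:np.hypot(s[:,0]-p[0],s[:,1]-p[1])-p[2]
            r=least_squares(f,[-.08,y0,rm],loss="soft_l1",f_scale=.003)
            r2=least_squares(lambda p:np.hypot(s[:,0]-p[0],s[:,1]-p[1])-rm,[-.08,y0],loss="soft_l1",f_scale=.003)
            A=np.c_[s[:,:2],np.ones(len(s))];pl=np.linalg.lstsq(A,s[:,2],rcond=None)[0]
            print(n,name,len(s),"free",r.x.round(4),"fixed",r2.x.round(4),"h med",np.median(s[:,2]).round(4),np.percentile(s[:,2],[10,90]).round(4),"plane slope",pl[:2].round(3))
            print("   rim centre world",(O+R@np.r_[r2.x,.062]).round(4))
E
python3 fit.py 3
```

```text
top medium 270 free [-0.069  -0.0642  0.0571] fixed [-0.0691 -0.0642] h med 0.0607 [0.0549 0.0648] plane slope [-0.01  0.01]
   rim centre world [ 0.4841 -0.0926  0.1163]
top small 193 free [-0.0835  0.0749  0.0415] fixed [-0.0835  0.0749] h med 0.0617 [0.0559 0.0651] plane slope [0.006 0.019]
   rim centre world [ 0.6161 -0.0471  0.1094]
side medium 131 free [-0.0713 -0.0644  0.0563] fixed [-0.0702 -0.0638] h med 0.0617 [0.0555 0.0682] plane slope [-0.007  0.006]
   rim centre world [ 0.4842 -0.0916  0.1157]
side small few 0
```

```bash
cat > plan.py <<'E'
from fit import *
from scipy.spatial.transform import Rotation as Ro
o=get_obs();p=o['position'];T=o['eef_rot']
Rt=np.c_[-ex,-ez,np.cross(-ex,-ez)]
def go(name,h,cx,cy,rm):
    P=O+R@np.array([cx-rm,cy,h]); print(name,h,P.round(4),"delta",(P-p).round(4))
print("ez",ez.round(4),"twist deg",(Ro.from_matrix(Rt@T.T).as_rotvec(degrees=True)).round(2), o['joint_pos'].round(1))
for h in(.1195,.0595): go("medium",h,-.0695,-.064,.0575); go("small",h,-.0835,.0749,.0415)
E
python3 plan.py
```

```text
ez [-0.1146  0.4655  0.8775] twist deg [ 3.88  1.08 -0.08] [ 32.3  29.5  90.8 -32.3  73.8 -58.4]
medium 0.1195 [ 0.4655 -0.0164  0.139 ] delta [-0.0577 -0.2749 -0.1156]
small 0.1195 [0.6008 0.015  0.1399] delta [ 0.0776 -0.2434 -0.1146]
medium 0.0595 [ 0.4724 -0.0444  0.0863] delta [-0.0508 -0.3028 -0.1682]
small 0.0595 [ 0.6077 -0.0129  0.0873] delta [ 0.0845 -0.2713 -0.1673]
```

Emit:
drive_tool(motion=[{"delta_pos":[-0.007,-0.034,-0.01],"twist":[0.49,0.13,0.0],"jaw":0.4},{"delta_pos":[-0.007,-0.034,-0.01],"twist":[0.49,0.13,0.0],"jaw":0.4},{"delta_pos":[-0.007,-0.034,-0.01],"twist":[0.49,0.13,0.0],"jaw":0.4},{"delta_pos":[-0.007,-0.034,-0.01],"twist":[0.49,0.13,0.0],"jaw":0.4},{"delta_pos":[-0.007,-0.034,-0.015],"twist":[0.49,0.13,0.0],"jaw":0.4},{"delta_pos":[-0.007,-0.034,-0.015],"twist":[0.49,0.13,0.0],"jaw":0.4},{"delta_pos":[-0.007,-0.034,-0.015],"twist":[0.49,0.13,0.0],"jaw":0.4},{"delta_pos":[-0.0087,-0.0369,-0.0306],"twist":[0.45,0.17,-0.08],"jaw":0.4},{"delta_pos":[0.0,0.0,0.0],"twist":[0.0,0.0,0.0],"jaw":0.4}])

```text
time: 6.5
position: [0.4622, -0.0242, 0.1342]
eef_rot: [[-0.208, 0.102, -0.973], [0.852, -0.469, -0.231], [-0.48, -0.877, 0.011]]
contact_force: [-0.1, -0.2, 0.3]
grip_width: 0.0343
```

```bash
python3 plan.py; python3 snap.py 4; python3 fit.py 4
```

```text
ez [-0.1146  0.4655  0.8775] twist deg [ 0.18 -0.58  0.46] [  3.4  26.4 121.7 -49.7  38.4 -58.6]
medium 0.1195 [ 0.4655 -0.0164  0.139 ] delta [0.0033 0.0078 0.0048]
small 0.1195 [0.6008 0.015  0.1399] delta [0.1386 0.0392 0.0057]
medium 0.0595 [ 0.4724 -0.0444  0.0863] delta [ 0.0102 -0.0202 -0.0479]
small 0.0595 [ 0.6077 -0.0129  0.0873] delta [ 0.1455  0.0113 -0.0469]
top medium 253 free [-0.0688 -0.0642  0.057 ] fixed [-0.0689 -0.0642] h med 0.0607 [0.0551 0.0646] plane slope [-0.008  0.008]
   rim centre world [ 0.4841 -0.0928  0.1164]
top small 193 free [-0.0835  0.0749  0.0414] fixed [-0.0835  0.0749] h med 0.0606 [0.0558 0.065 ] plane slope [0.011 0.013]
   rim centre world [ 0.6162 -0.0471  0.1094]
side medium 80 free [-0.0733 -0.0677  0.0529] fixed [-0.0707 -0.0629] h med 0.06 [0.054  0.0666] plane slope [-0.062 -0.091]
   rim centre world [ 0.485  -0.091   0.1155]
side small 127 free [-0.0855  0.0751  0.0411] fixed [-0.0853  0.0748] h med 0.0617 [0.0552 0.0689] plane slope [ 0.009 -0.003]
   rim centre world [ 0.6157 -0.0456  0.1085]
```

View pics/top4c.png

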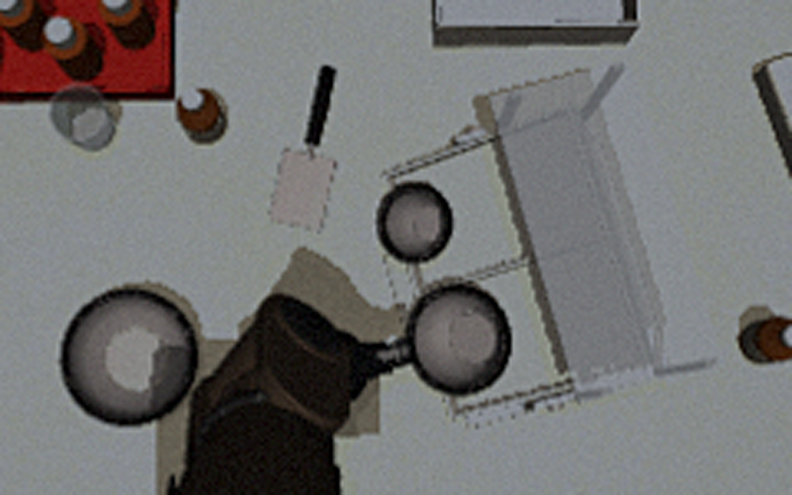

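View pics/side4.png

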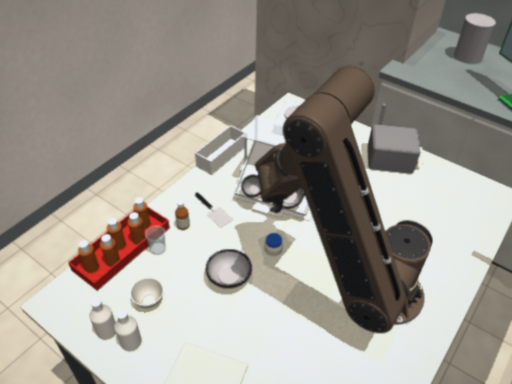

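Emit:
drive_tool(motion=[{"delta_pos":[0.0033,0.0078,0.0048],"twist":[0.18,-0.58,0.46],"jaw":0.4},{"delta_pos":[0.0017,-0.007,-0.0131],"twist":[0.0,0.0,0.0],"jaw":0.4},{"delta_pos":[0.0017,-0.007,-0.0131],"twist":[0.0,0.0,0.0],"jaw":0.4},{"delta_pos":[0.0,0.0,0.0],"twist":[0.0,0.0,0.0],"jaw":0.4}])

```text
time: 7.0
position: [0.4723, -0.0261, 0.1153]
eef_rot: [[-0.212, 0.123, -0.97], [0.851, -0.465, -0.245], [-0.481, -0.877, -0.006]]
contact_force: [0.0, 0.6, 0.1]
grip_width: 0.0341
```

```bash
python3 plan.py
```

```text
ez [-0.1146  0.4655  0.8775] twist deg [ 0.    0.36 -0.33] [  3.   28.7 121.9 -53.8  35.7 -54.7]
medium 0.1195 [ 0.4655 -0.0164  0.139 ] delta [-0.0068  0.0096  0.0237]
small 0.1195 [0.6008 0.015  0.1399] delta [0.1285 0.0411 0.0247]
medium 0.0595 [ 0.4724 -0.0444  0.0863] delta [ 0.0001 -0.0183 -0.0289]
small 0.0595 [ 0.6077 -0.0129  0.0873] delta [ 0.1354  0.0132 -0.028 ]
```

Emit:
drive_tool(motion=[{"delta_pos":[-0.0035,-0.0025,0.0],"twist":[0.0,0.36,-0.33],"jaw":0.4},{"delta_pos":[0.0012,-0.0053,-0.0097],"twist":[0.0,0.0,0.0],"jaw":0.4},{"delta_pos":[0.0012,-0.0053,-0.0097],"twist":[0.0,0.0,0.0],"jaw":0.4},{"delta_pos":[0.0012,-0.0052,-0.0095],"twist":[0.0,0.0,0.0],"jaw":0.4},{"delta_pos":[0.0,0.0,0.0],"twist":[0.0,0.0,0.0],"jaw":0.4}])

```text
time: 7.5
position: [0.472, -0.0452, 0.0866]
eef_rot: [[-0.209, 0.114, -0.971], [0.852, -0.466, -0.238], [-0.48, -0.877, 0.0]]
contact_force: [0.9, -0.4, 0.9]
grip_width: 0.0342
```

```bash
python3 plan.py; python3 snap.py 5
```

```text
ez [-0.1146  0.4655  0.8775] twist deg [ 0.02 -0.02  0.08] [  0.5  32.  123.1 -60.   32.6 -49.5]
medium 0.1195 [ 0.4655 -0.0164  0.139 ] delta [-0.0064  0.0287  0.0524]
small 0.1195 [0.6008 0.015  0.1399] delta [0.1288 0.0602 0.0534]
medium 0.0595 [ 0.4724 -0.0444  0.0863] delta [ 0.0004  0.0008 -0.0002]
small 0.0595 [ 0.6077 -0.0129  0.0873] delta [0.1357 0.0323 0.0007]
```

View pics/top5c.png

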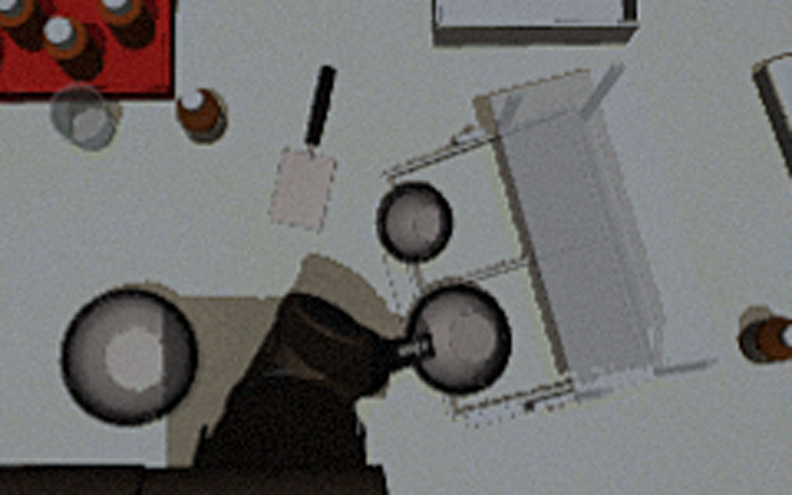

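Top view: the fingers straddle the medium cover's lip-side rim (crop 415,345). Closing.

Emit:
drive_tool(motion=[{"delta_pos":[0.0,0.0,0.0],"twist":[0.0,0.0,0.0],"jaw":0.2},{"delta_pos":[0.0,0.0,0.0],"twist":[0.0,0.0,0.0],"jaw":0.1},{"delta_pos":[0.0,0.0,0.0],"twist":[0.0,0.0,0.0],"jaw":0.05},{"delta_pos":[0.0,0.0,0.0],"twist":[0.0,0.0,0.0],"jaw":0.0},{"delta_pos":[0.0,0.0,0.0],"twist":[0.0,0.0,0.0],"jaw":0.0}], squeeze=50)

```text
time: 8.1
position: [0.4722, -0.0455, 0.0868]
eef_rot: [[-0.208, 0.114, -0.971], [0.852, -0.466, -0.238], [-0.48, -0.877, -0.0]]
contact_force: [1.8, -2.5, 5.0]
grip_width: 0.006
```

Emit:
drive_tool(motion=[{"delta_pos":[-0.0004,0.0015,0.0028],"twist":[0.0,0.0,0.0],"jaw":0.0},{"delta_pos":[-0.0008,0.0033,0.0061],"twist":[0.0,0.0,0.0],"jaw":0.0},{"delta_pos":[-0.0011,0.0047,0.0088],"twist":[0.0,0.0,0.0],"jaw":0.0},{"delta_pos":[-0.0011,0.0047,0.0088],"twist":[0.0,0.0,0.0],"jaw":0.0},{"delta_pos":[0.0,0.0,0.0],"twist":[0.0,0.0,0.0],"jaw":0.0}])

```text
time: 8.6
position: [0.4685, -0.0304, 0.1137]
eef_rot: [[-0.209, 0.115, -0.971], [0.853, -0.465, -0.238], [-0.479, -0.878, -0.001]]
contact_force: [0.7, 0.1, -2.2]
grip_width: 0.0064
```

```bash
python3 snap.py 6; python3 fit.py 6; python3 -c "
from station import *
print(get_obs()['joint_pos'].round(1))"
```

```text
top medium 159 free [-0.0725 -0.0648  0.0472] fixed [-0.0593 -0.0661] h med 0.0613 [0.054  0.0703] plane slope [-0.021  0.001]
   rim centre world [ 0.4842 -0.1014  0.121 ]
top small 190 free [-0.0834  0.0748  0.0414] fixed [-0.0834  0.0748] h med 0.0616 [0.0563 0.0658] plane slope [ 0.003 -0.003]
   rim centre world [ 0.616  -0.0472  0.1094]
side medium few 9
side small 132 free [-0.0855  0.0754  0.041 ] fixed [-0.0852  0.0751] h med 0.0605 [0.0548 0.0669] plane slope [-0.021 -0.004]
   rim centre world [ 0.6159 -0.0456  0.1085]
[  2.4  28.8 122.4 -54.1  35.4 -54.6]
```

View pics/top6c.png

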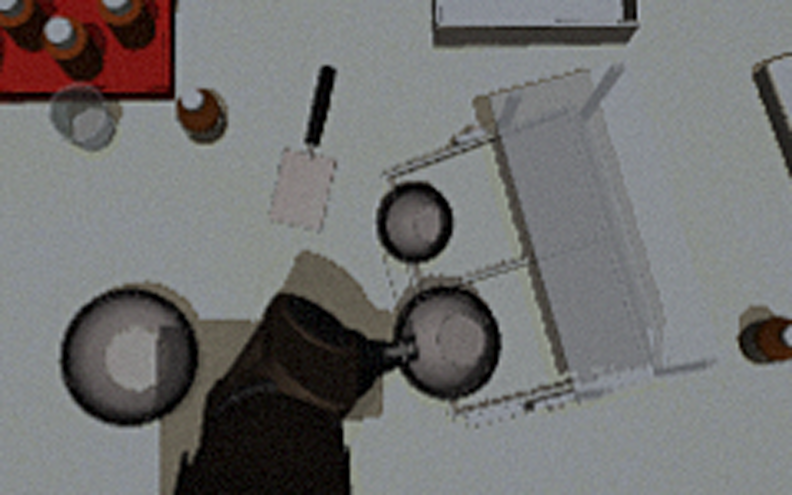

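View pics/side6c.png

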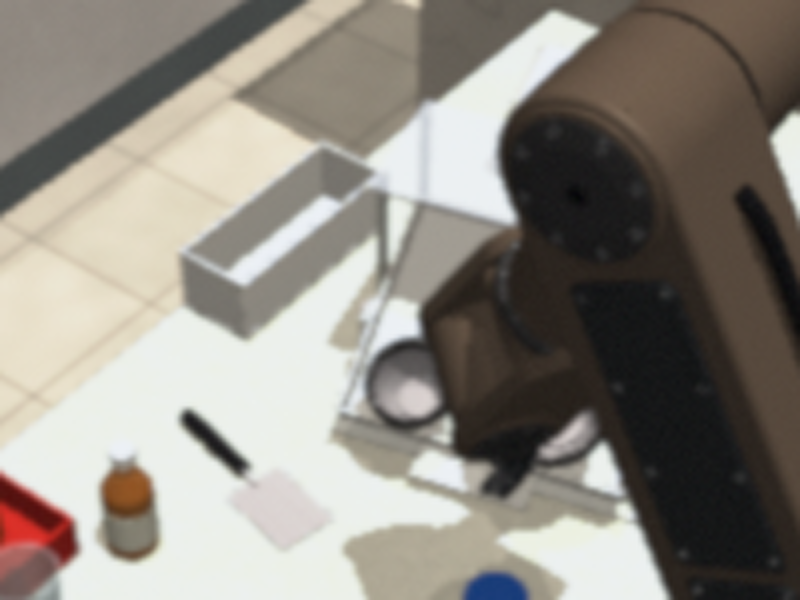

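Emit:
drive_tool(motion=[{"delta_pos":[-0.0017,0.007,0.013],"twist":[0.0,0.0,0.0],"jaw":0.0},{"delta_pos":[-0.0023,0.0093,0.0175],"twist":[0.0,0.0,0.0],"jaw":0.0},{"delta_pos":[-0.0023,0.0093,0.0175],"twist":[0.0,0.0,0.0],"jaw":0.0},{"delta_pos":[0.0,0.015,0.025],"twist":[0.0,0.0,0.0],"jaw":0.0},{"delta_pos":[0.0,0.02,0.025],"twist":[0.0,0.0,0.0],"jaw":0.0},{"delta_pos":[0.0,0.025,0.025],"twist":[0.0,0.0,0.0],"jaw":0.0},{"delta_pos":[0.0,0.025,0.025],"twist":[0.0,0.0,0.0],"jaw":0.0},{"delta_pos":[0.0,0.025,0.0],"twist":[3.48,0.86,0.0],"jaw":0.0},{"delta_pos":[0.0,0.025,0.0],"twist":[3.48,0.86,0.0],"jaw":0.0},{"delta_pos":[0.0,0.025,0.0],"twist":[3.48,0.86,0.0],"jaw":0.0},{"delta_pos":[0.0,0.025,0.0],"twist":[3.48,0.86,0.0],"jaw":0.0},{"delta_pos":[0.0,0.025,0.0],"twist":[3.48,0.86,0.0],"jaw":0.0},{"delta_pos":[0.0,0.025,0.0],"twist":[3.48,0.86,0.0],"jaw":0.0},{"delta_pos":[0.0,0.025,0.0],"twist":[3.48,0.86,0.0],"jaw":0.0},{"delta_pos":[0.0,0.025,0.0],"twist":[3.44,0.86,0.0],"jaw":0.0},{"delta_pos":[0.0,0.0,0.0],"twist":[0.0,0.0,0.0],"jaw":0.0}])

```text
time: 10.3
position: [0.4623, 0.2804, 0.2601]
eef_rot: [[-0.238, -0.003, -0.971], [0.971, 0.0, -0.238], [0.001, -1.0, 0.003]]
contact_force: [0.5, -0.1, -2.0]
grip_width: 0.0064
```

```bash
python3 snap.py 7; python3 - <<'E'
from h import *
p=cv2.imread("pics/side7.png")[:,:,::-1]; crop(p,150,190,350,340,4,"pics/side7d.png")
p=cv2.imread("pics/top7.png")[:,:,::-1]; crop(p,110,130,310,280,4,"pics/top7d.png")
print(get_obs()['joint_pos'].round(1))
E
```

```text
[ 24.1  20.   99.7  -0.1  60.5 -79.6]
```

View pics/side7d.png

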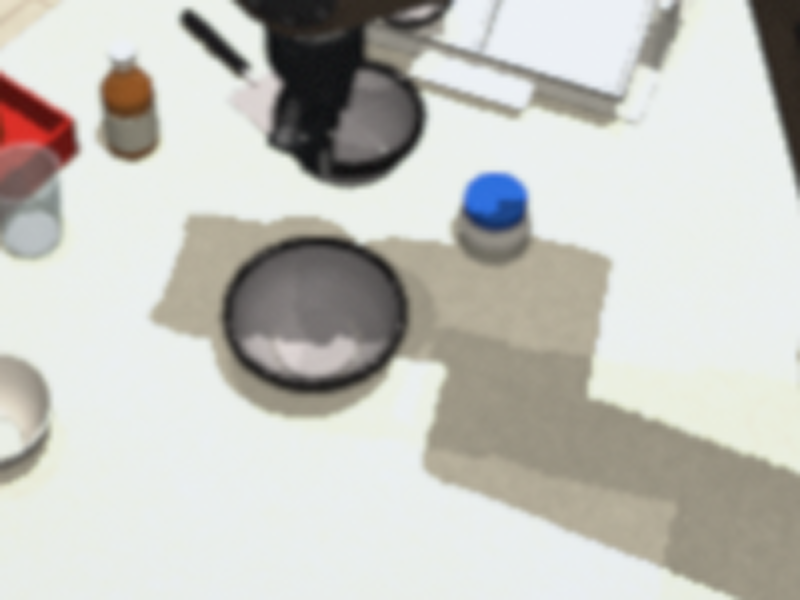

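View pics/top7d.png

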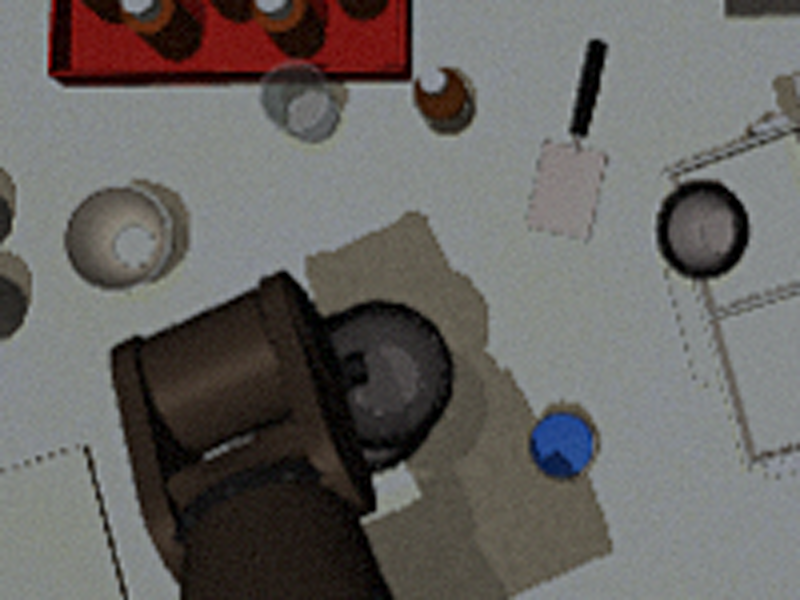

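```bash
cat > rim.py <<'E'
from h import *
from scipy.optimize import least_squares
def rim(n,k,ctr,rad,zt,excl=None,ex_r=.035):
    C=cloud(n,np.load(f"{n}{k}.npy")).reshape(-1,3)
    ctr=np.array(ctr,float); q=C-np.r_[ctr,zt]
    rm=rad-.0045
    for it in range(3):
        r=np.hypot(q[:,0],q[:,1])
        g=(abs(r-rm)<(.02,.012,.010)[it])&(abs(q[:,2])<.012)
        if excl is not None: g&=np.hypot(*(C[:,:2]-np.array(excl)).T)>ex_r
        s=C[g]; 
        if len(s)<30: return print(n,"few",len(s))
        # top surface: keep points within the rim thickness
        A=np.c_[s[:,:2]-ctr,np.ones(len(s))]
        pl=least_squares(lambda p:A@p-s[:,2],[0,0,zt],loss="soft_l1",f_scale=.003).x
        keep=abs(A@pl-s[:,2])<.006
        s=s[keep]
        f=least_squares(lambda p:np.hypot(s[:,0]-p[0],s[:,1]-p[1])-rm,ctr,loss="soft_l1",f_scale=.003)
        ctr=f.x; q=C-np.r_[ctr,zt]
    print(n,len(s),"centre",ctr.round(4),"z",pl[2].round(4),"slope deg x,y",np.degrees(pl[:2]).round(1))
    return ctr
E
cat > el.py <<'E'
# image fit: dark outer contour of the rim, both views
E
python3 - <<'E'
from rim import *
tcp=get_obs()['position'];L=np.array([-.239,.971])
e=tcp[:2]-.0575*L; print("expected",e,"tcp",tcp)
for n in("side","top"):
    print("held");rim(n,7,e,.062,tcp[2]+.0025,tcp[:2])
    print("large");rim(n,7,(.470,.281),.080,.062)
print("large0");rim("top",0,(.470,.281),.080,.062);rim("top",3,(.470,.281),.080,.062)
rim("side",1,(.470,.281),.080,.062)
rim("top",6,(.470,.281),.080,.062)
E
```

```text
expected [0.47581167 0.22301409] tcp [0.46206917 0.27884659 0.26020124]
held
side 149 centre [0.4744 0.2284] z 0.2601 slope deg x,y [0.8 1.7]
large
side 350 centre [0.4699 0.2832] z 0.0596 slope deg x,y [-0.1  0. ]
held
top 209 centre [0.4743 0.2259] z 0.2595 slope deg x,y [-0.4  0.9]
large
top 40 centre [0.471  0.2803] z 0.0611 slope deg x,y [-1.  2.]
large0
top 305 centre [0.4695 0.2819] z 0.0599 slope deg x,y [-0.1 -0.1]
top 256 centre [0.4698 0.282 ] z 0.0598 slope deg x,y [ 0.3 -0.2]
side 370 centre [0.47   0.2829] z 0.0596 slope deg x,y [-0.5  0.2]
top 289 centre [0.4697 0.2819] z 0.0597 slope deg x,y [-0.  -0.2]
```

Held cover fits consistently in both views: centre (0.474,0.227), rim 0.262. Large cover is at (0.470,0.2825). I move over and lower.

Emit:
drive_tool(motion=[{"delta_pos":[-0.0015,0.0185,0.0],"twist":[-0.4,0.0,0.0],"jaw":0.0},{"delta_pos":[-0.0015,0.0185,0.0],"twist":[-0.4,0.0,0.0],"jaw":0.0},{"delta_pos":[-0.0015,0.0185,0.0],"twist":[-0.4,0.0,0.0],"jaw":0.0},{"delta_pos":[0.0,0.0,-0.025],"twist":[0.0,0.0,0.0],"jaw":0.0},{"delta_pos":[0.0,0.0,-0.035],"twist":[0.0,0.0,0.0],"jaw":0.0},{"delta_pos":[0.0,0.0,-0.035],"twist":[0.0,0.0,0.0],"jaw":0.0},{"delta_pos":[0.0,0.0,-0.03],"twist":[0.0,0.0,0.0],"jaw":0.0},{"delta_pos":[0.0,0.0,-0.02],"twist":[0.0,0.0,0.0],"jaw":0.0},{"delta_pos":[0.0,0.0,-0.015],"twist":[0.0,0.0,0.0],"jaw":0.0},{"delta_pos":[0.0,0.0,-0.01],"twist":[0.0,0.0,0.0],"jaw":0.0},{"delta_pos":[0.0,0.0,0.0],"twist":[0.0,0.0,0.0],"jaw":0.0},{"delta_pos":[0.0,0.0,0.0],"twist":[0.0,0.0,0.0],"jaw":0.0}])

```text
time: 11.6
position: [0.458, 0.3348, 0.0914]
eef_rot: [[-0.238, -0.001, -0.971], [0.971, -0.022, -0.238], [-0.021, -1.0, 0.006]]
contact_force: [-0.2, 0.3, -1.3]
grip_width: 0.0063
```

```bash
python3 snap.py 8; python3 - <<'E'
from rim import *
p=cv2.imread("pics/side8.png")[:,:,::-1]; crop(p,150,190,350,340,4,"pics/side8d.png")
tcp=get_obs()['position'];print(tcp)
for n in("side","top"):
    print("held");rim(n,8,(.470,.2825),.062,tcp[2]+.0015,tcp[:2])
rim("side",8,(.470,.282),.080,.060)
E
```

```text
[0.45809445 0.33498903 0.09178942]
held
side 131 centre [0.4705 0.2827] z 0.0915 slope deg x,y [-0.1  0.1]
held
top 176 centre [0.4699 0.2813] z 0.0914 slope deg x,y [ 0.3 -0.7]
side 244 centre [0.47   0.2827] z 0.0599 slope deg x,y [-0.1 -0.2]
```

View pics/side8d.png

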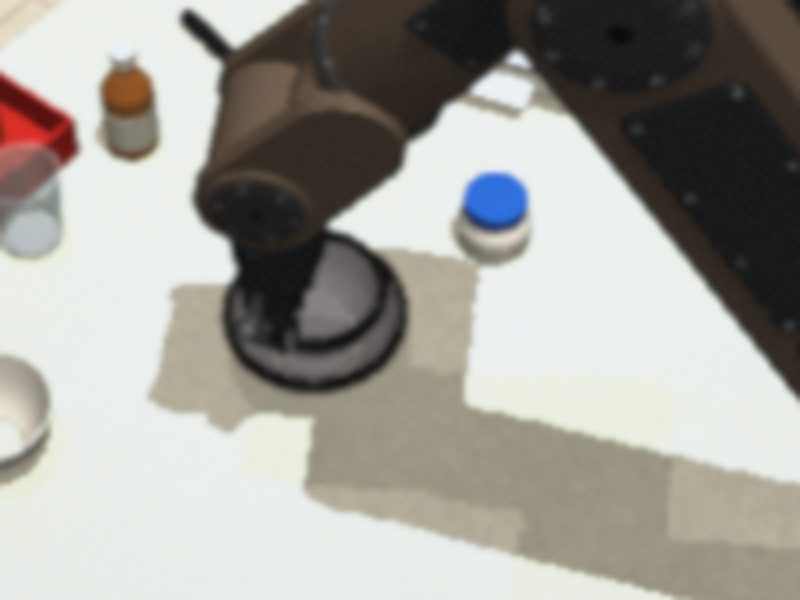

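Centred and level over the large cover. Rim is at about 0.0937 and seated is 0.076, so about 17.5 mm remain.

Emit:
drive_tool(motion=[{"delta_pos":[0.0,0.0,-0.005],"twist":[0.0,0.0,0.0],"jaw":0.0},{"delta_pos":[0.0,0.0,-0.005],"twist":[0.0,0.0,0.0],"jaw":0.0},{"delta_pos":[0.0,0.0,-0.003],"twist":[0.0,0.0,0.0],"jaw":0.0},{"delta_pos":[0.0,0.0,-0.002],"twist":[0.0,0.0,0.0],"jaw":0.0},{"delta_pos":[0.0,0.0,0.0],"twist":[0.0,0.0,0.0],"jaw":0.0}])

```text
time: 12.2
position: [0.4576, 0.3349, 0.0756]
eef_rot: [[-0.238, -0.002, -0.971], [0.971, -0.022, -0.238], [-0.021, -1.0, 0.007]]
contact_force: [0.1, -1.0, -1.5]
grip_width: 0.006
```

Emit:
drive_tool(motion=[{"delta_pos":[0.0,0.0,-0.001],"twist":[0.0,0.0,0.0],"jaw":0.0},{"delta_pos":[0.0,0.0,0.0],"twist":[0.0,0.0,0.0],"jaw":0.0}])

```text
time: 12.4
position: [0.4578, 0.3349, 0.0749]
eef_rot: [[-0.238, -0.001, -0.971], [0.971, -0.021, -0.238], [-0.021, -1.0, 0.006]]
contact_force: [-0.1, -0.3, -1.3]
grip_width: 0.0064
```

Emit:
drive_tool(motion=[{"delta_pos":[0.0,0.0,-0.001],"twist":[0.0,0.0,0.0],"jaw":0.0},{"delta_pos":[0.0,0.0,0.0],"twist":[0.0,0.0,0.0],"jaw":0.0}])

```text
time: 12.6
position: [0.4577, 0.3349, 0.0739]
eef_rot: [[-0.238, -0.001, -0.971], [0.971, -0.022, -0.238], [-0.021, -1.0, 0.007]]
contact_force: [0.5, 0.7, -2.3]
grip_width: 0.0064
```

Emit:
drive_tool(motion=[{"delta_pos":[0.0,0.0,-0.001],"twist":[0.0,0.0,0.0],"jaw":0.0},{"delta_pos":[0.0,0.0,0.0],"twist":[0.0,0.0,0.0],"jaw":0.0}])

```text
time: 12.8
position: [0.4578, 0.3351, 0.0732]
eef_rot: [[-0.238, -0.001, -0.971], [0.971, -0.021, -0.238], [-0.02, -1.0, 0.006]]
contact_force: [0.0, 0.4, 2.1]
grip_width: 0.0068
```

Contact felt (force −2.3 to +2.1 N). Releasing gently.

Emit:
drive_tool(motion=[{"delta_pos":[0.0,0.0,0.0],"twist":[0.0,0.0,0.0],"jaw":0.08},{"delta_pos":[0.0,0.0,0.0],"twist":[0.0,0.0,0.0],"jaw":0.12},{"delta_pos":[0.0,0.0,0.0],"twist":[0.0,0.0,0.0],"jaw":0.18},{"delta_pos":[0.0,0.0,0.0],"twist":[0.0,0.0,0.0],"jaw":0.26},{"delta_pos":[0.0,0.0,0.0],"twist":[0.0,0.0,0.0],"jaw":0.3},{"delta_pos":[0.0,0.0,0.003],"twist":[0.0,0.0,0.0],"jaw":0.3},{"delta_pos":[0.0,0.0,0.01],"twist":[0.0,0.0,0.0],"jaw":0.3},{"delta_pos":[0.0,0.0,0.02],"twist":[0.0,0.0,0.0],"jaw":0.3},{"delta_pos":[0.0,0.0,0.04],"twist":[0.0,0.0,0.0],"jaw":0.3},{"delta_pos":[0.0,0.0,0.04],"twist":[0.0,0.0,0.0],"jaw":0.4},{"delta_pos":[0.0,0.0,0.04],"twist":[0.0,0.0,0.0],"jaw":0.4}])

```text
time: 13.9
position: [0.4575, 0.3348, 0.2284]
eef_rot: [[-0.238, -0.001, -0.971], [0.971, -0.021, -0.238], [-0.02, -1.0, 0.006]]
contact_force: [0.1, 0.5, -0.0]
grip_width: 0.0343
```

```bash
python3 snap.py 9; python3 - <<'E'
from rim import *
p=cv2.imread("pics/side9.png")[:,:,::-1]; crop(p,150,190,350,340,4,"pics/side9d.png")
for n in("side","top"):
    rim(n,9,(.470,.2825),.062,.074); rim(n,9,(.470,.282),.080,.060)
E
python3 fit.py 9;python3 plan.py
```

```text
side 253 centre [0.4701 0.2821] z 0.0731 slope deg x,y [-0.6  0.5]
side 308 centre [0.4702 0.2824] z 0.0606 slope deg x,y [ 0.5 -0.6]
top 212 centre [0.47  0.281] z 0.0737 slope deg x,y [ 0.2 -0.4]
top 268 centre [0.4697 0.2819] z 0.0593 slope deg x,y [-0.2 -0.5]
top medium few 0
top small 193 free [-0.0835  0.0747  0.0412] fixed [-0.0835  0.0747] h med 0.0613 [0.0555 0.065 ] plane slope [-0.008 -0.004]
   rim centre world [ 0.6159 -0.0471  0.1094]
side medium few 0
side small few 0
ez [-0.1146  0.4655  0.8775] twist deg [-2.685e+01 -6.460e+00  2.000e-02] [ 30.   24.1  97.7  -1.2  58.4 -73.2]
medium 0.1195 [ 0.4655 -0.0164  0.139 ] delta [ 0.0064 -0.3523 -0.0929]
small 0.1195 [0.6008 0.015  0.1399] delta [ 0.1417 -0.3208 -0.092 ]
medium 0.0595 [ 0.4724 -0.0444  0.0863] delta [ 0.0133 -0.3802 -0.1456]
small 0.0595 [ 0.6077 -0.0129  0.0873] delta [ 0.1486 -0.3487 -0.1446]
```

View pics/side9d.png

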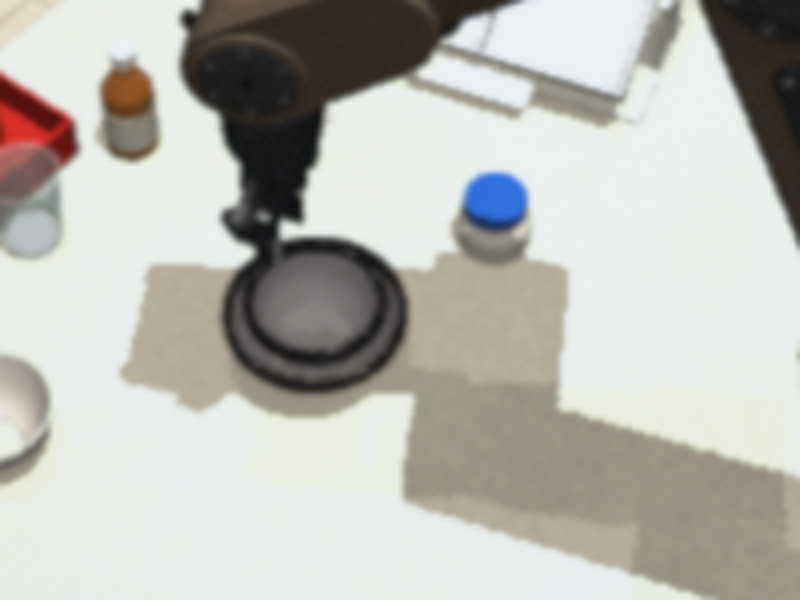

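Medium is seated: centre (0.470,0.2815) against the large (0.470,0.282), rim at 0.0757 after bias, level. Now the small one.

Emit:
drive_tool(motion=[{"delta_pos":[0.0142,-0.032,0.0],"twist":[-2.69,-0.65,0.0],"jaw":0.4},{"delta_pos":[0.0142,-0.032,0.0],"twist":[-2.69,-0.65,0.0],"jaw":0.4},{"delta_pos":[0.0142,-0.032,0.0],"twist":[-2.69,-0.65,0.0],"jaw":0.4},{"delta_pos":[0.0142,-0.032,0.0],"twist":[-2.69,-0.65,0.0],"jaw":0.4},{"delta_pos":[0.0142,-0.032,-0.01],"twist":[-2.69,-0.65,0.0],"jaw":0.4},{"delta_pos":[0.0142,-0.032,-0.01],"twist":[-2.69,-0.65,0.0],"jaw":0.4},{"delta_pos":[0.0142,-0.032,-0.01],"twist":[-2.69,-0.65,0.0],"jaw":0.4},{"delta_pos":[0.0142,-0.032,-0.02],"twist":[-2.69,-0.65,0.0],"jaw":0.4},{"delta_pos":[0.0142,-0.032,-0.02],"twist":[-2.69,-0.65,0.0],"jaw":0.4},{"delta_pos":[0.0137,-0.032,-0.022],"twist":[-2.64,-0.61,0.0],"jaw":0.4},{"delta_pos":[0.0,0.0,0.0],"twist":[0.0,0.0,0.0],"jaw":0.4}])

```text
time: 15.1
position: [0.5987, 0.0122, 0.131]
eef_rot: [[-0.209, 0.101, -0.973], [0.851, -0.472, -0.232], [-0.482, -0.876, 0.012]]
contact_force: [-0.2, 0.2, 0.6]
grip_width: 0.0345
```

```bash
python3 snap.py 10; python3 fit.py 10;sed -i 's/"small",h,-.0835/"small",h,-.0843/' plan.py; python3 plan.py
```

```text
top medium few 0
top small 182 free [-0.0835  0.0747  0.0413] fixed [-0.0835  0.0747] h med 0.0616 [0.0561 0.0653] plane slope [0.002 0.007]
   rim centre world [ 0.6159 -0.0471  0.1094]
side medium few 0
side small 76 free [-0.0853  0.0744  0.0408] fixed [-0.0849  0.0751] h med 0.0611 [0.056  0.0667] plane slope [ 0.034 -0.033]
   rim centre world [ 0.616  -0.0459  0.1087]
ez [-0.1146  0.4655  0.8775] twist deg [ 0.22 -0.46  0.33] [  6.4  34.7 102.1 -40.3  47.6 -68.3]
medium 0.1195 [ 0.4655 -0.0164  0.139 ] delta [-0.1334 -0.0312  0.0053]
small 0.1195 [0.6006 0.0157 0.1396] delta [0.0017 0.001  0.0059]
medium 0.0595 [ 0.4724 -0.0444  0.0863] delta [-0.1266 -0.0591 -0.0473]
small 0.0595 [ 0.6075 -0.0122  0.0869] delta [ 0.0086 -0.0269 -0.0468]
```

View pics/top10c.png

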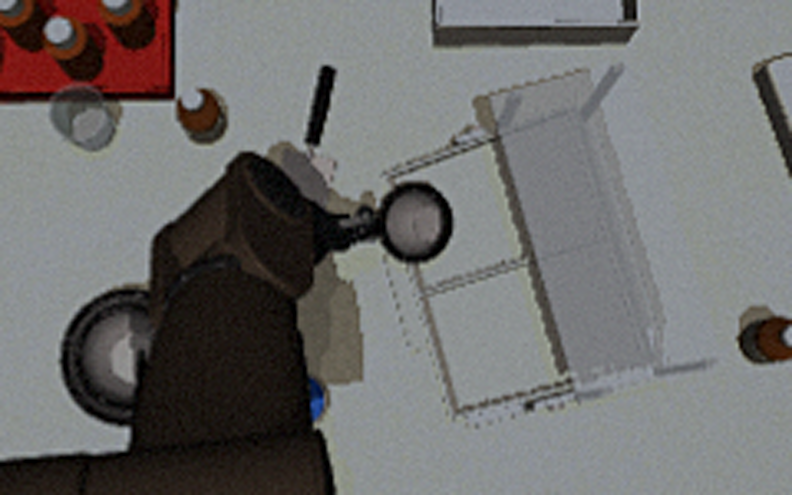

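Emit:
drive_tool(motion=[{"delta_pos":[0.0023,-0.0016,0.0011],"twist":[0.22,-0.46,0.33],"jaw":0.4},{"delta_pos":[0.0015,-0.006,-0.0112],"twist":[0.0,0.0,0.0],"jaw":0.4},{"delta_pos":[0.0015,-0.006,-0.0112],"twist":[0.0,0.0,0.0],"jaw":0.4},{"delta_pos":[0.0015,-0.006,-0.0112],"twist":[0.0,0.0,0.0],"jaw":0.4},{"delta_pos":[0.0,0.0,0.0],"twist":[0.0,0.0,0.0],"jaw":0.4}])

```text
time: 15.7
position: [0.6054, -0.0054, 0.0995]
eef_rot: [[-0.211, 0.113, -0.971], [0.852, -0.466, -0.239], [-0.48, -0.877, 0.002]]
contact_force: [0.0, 0.3, 0.2]
grip_width: 0.0341
```

```bash
python3 plan.py
```

```text
ez [-0.1146  0.4655  0.8775] twist deg [ 0.03 -0.09 -0.03] [  4.3  37.5 103.2 -43.7  43.2 -65.9]
medium 0.1195 [ 0.4655 -0.0164  0.139 ] delta [-0.1399 -0.011   0.0395]
small 0.1195 [0.6006 0.0157 0.1396] delta [-0.0048  0.0212  0.0401]
medium 0.0595 [ 0.4724 -0.0444  0.0863] delta [-0.133  -0.0389 -0.0132]
small 0.0595 [ 0.6075 -0.0122  0.0869] delta [ 0.0021 -0.0068 -0.0126]
```

Emit:
drive_tool(motion=[{"delta_pos":[0.001,-0.0033,-0.0061],"twist":[0.0,0.0,0.0],"jaw":0.4},{"delta_pos":[0.001,-0.0033,-0.0061],"twist":[0.0,0.0,0.0],"jaw":0.4},{"delta_pos":[0.0,0.0,0.0],"twist":[0.0,0.0,0.0],"jaw":0.4}])

```text
time: 16.0
position: [0.6078, -0.0117, 0.0884]
eef_rot: [[-0.21, 0.115, -0.971], [0.852, -0.466, -0.24], [-0.48, -0.877, 0.0]]
contact_force: [-1.0, 0.1, -0.4]
grip_width: 0.0341
```

```bash
python3 plan.py|grep small; python3 snap.py 11
```

```text
small 0.1195 [0.6006 0.0157 0.1396] delta [-0.0072  0.0274  0.0512]
small 0.0595 [ 0.6075 -0.0122  0.0869] delta [-0.0003 -0.0005 -0.0015]
```

View pics/top11c.png

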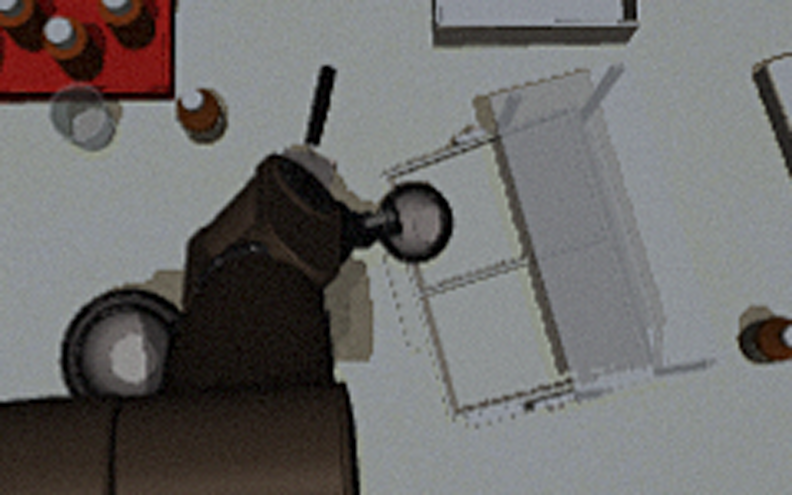

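Fingers straddle the small cover's rim (crop 388,222). Nudge down 1 mm, close, then lift.

Emit:
drive_tool(motion=[{"delta_pos":[0.0,-0.0003,-0.001],"twist":[0.0,0.0,0.0],"jaw":0.2},{"delta_pos":[0.0,0.0,0.0],"twist":[0.0,0.0,0.0],"jaw":0.1},{"delta_pos":[0.0,0.0,0.0],"twist":[0.0,0.0,0.0],"jaw":0.05},{"delta_pos":[0.0,0.0,0.0],"twist":[0.0,0.0,0.0],"jaw":0.0},{"delta_pos":[0.0,0.0,0.0],"twist":[0.0,0.0,0.0],"jaw":0.0},{"delta_pos":[-0.0004,0.0015,0.0028],"twist":[0.0,0.0,0.0],"jaw":0.0},{"delta_pos":[-0.0008,0.0033,0.0061],"twist":[0.0,0.0,0.0],"jaw":0.0},{"delta_pos":[-0.0011,0.0047,0.0088],"twist":[0.0,0.0,0.0],"jaw":0.0},{"delta_pos":[-0.0011,0.0047,0.0088],"twist":[0.0,0.0,0.0],"jaw":0.0},{"delta_pos":[0.0,0.0,0.0],"twist":[0.0,0.0,0.0],"jaw":0.0}])

```text
time: 17.1
position: [0.605, 0.0035, 0.1164]
eef_rot: [[-0.21, 0.119, -0.971], [0.852, -0.465, -0.241], [-0.48, -0.877, -0.003]]
contact_force: [0.4, 0.2, -1.5]
grip_width: 0.0071
```

```bash
python3 snap.py 12
```

```text
(no output)
```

View pics/top12c.png

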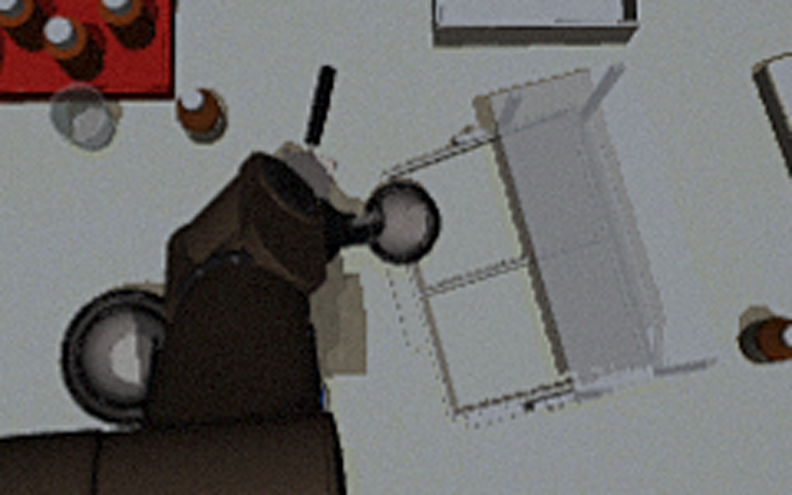

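Emit:
drive_tool(motion=[{"delta_pos":[-0.0017,0.007,0.013],"twist":[0.0,0.0,0.0],"jaw":0.0},{"delta_pos":[-0.0023,0.0093,0.0175],"twist":[0.0,0.0,0.0],"jaw":0.0},{"delta_pos":[-0.0023,0.0093,0.0175],"twist":[0.0,0.0,0.0],"jaw":0.0},{"delta_pos":[-0.008,0.018,0.024],"twist":[0.0,0.0,0.0],"jaw":0.0},{"delta_pos":[-0.012,0.02,0.024],"twist":[0.0,0.0,0.0],"jaw":0.0},{"delta_pos":[-0.012,0.02,0.024],"twist":[0.0,0.0,0.0],"jaw":0.0},{"delta_pos":[-0.012,0.02,0.024],"twist":[0.0,0.0,0.0],"jaw":0.0},{"delta_pos":[-0.011,0.019,0.0],"twist":[3.48,0.86,0.0],"jaw":0.0},{"delta_pos":[-0.011,0.019,0.0],"twist":[3.48,0.86,0.0],"jaw":0.0},{"delta_pos":[-0.011,0.019,0.0],"twist":[3.48,0.86,0.0],"jaw":0.0},{"delta_pos":[-0.011,0.019,0.0],"twist":[3.48,0.86,0.0],"jaw":0.0},{"delta_pos":[-0.011,0.019,0.0],"twist":[3.48,0.86,0.0],"jaw":0.0},{"delta_pos":[-0.011,0.019,0.0],"twist":[3.48,0.86,0.0],"jaw":0.0},{"delta_pos":[-0.011,0.019,0.0],"twist":[3.48,0.86,0.0],"jaw":0.0},{"delta_pos":[-0.011,0.019,0.0],"twist":[3.44,0.86,0.0],"jaw":0.0},{"delta_pos":[0.0,0.0,0.0],"twist":[0.0,0.0,0.0],"jaw":0.0},{"delta_pos":[0.0,0.0,0.0],"twist":[0.0,0.0,0.0],"jaw":0.0}])

```text
time: 18.9
position: [0.4663, 0.2581, 0.2592]
eef_rot: [[-0.241, 0.002, -0.971], [0.971, -0.002, -0.241], [-0.002, -1.0, -0.001]]
contact_force: [0.9, -0.8, -1.4]
grip_width: 0.0071
```

```bash
python3 snap.py 13; python3 - <<'E'
from rim import *
p=cv2.imread("pics/side13.png")[:,:,::-1]; crop(p,150,170,350,320,4,"pics/side13d.png")
tcp=get_obs()['position'];L=np.array([-.239,.971]);print(tcp)
for n in("side","top"):
    print("held");rim(n,13,tcp[:2]-.038*L,.046,tcp[2],tcp[:2],.028)
    rim(n,13,(.470,.2815),.062,.074); rim(n,13,(.470,.282),.080,.060)
E
```

```text
[0.46655963 0.25786722 0.25892383]
held
side 96 centre [0.474  0.2216] z 0.2567 slope deg x,y [-1.3 -3.7]
side 278 centre [0.4696 0.2827] z 0.0734 slope deg x,y [-0.4  0.5]
side 324 centre [0.4706 0.2823] z 0.0603 slope deg x,y [ 0.3 -0.1]
held
top 129 centre [0.4746 0.2198] z 0.2588 slope deg x,y [ 1.1 -1.3]
top few 20
top 57 centre [0.4706 0.2813] z 0.0592 slope deg x,y [ 0.8 -1.1]
```

View pics/side13d.png

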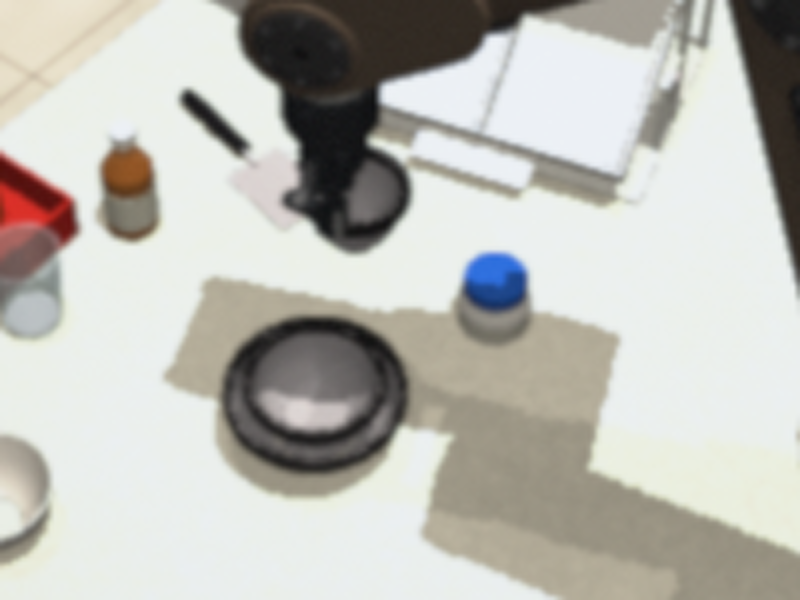

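Emit:
drive_tool(motion=[{"delta_pos":[-0.0015,0.0205,0.0],"twist":[0.0,0.0,0.0],"jaw":0.0},{"delta_pos":[-0.0015,0.0205,0.0],"twist":[0.0,0.0,0.0],"jaw":0.0},{"delta_pos":[-0.0015,0.0205,0.0],"twist":[0.0,0.0,0.0],"jaw":0.0},{"delta_pos":[0.0,0.0,-0.025],"twist":[0.0,0.0,0.0],"jaw":0.0},{"delta_pos":[0.0,0.0,-0.035],"twist":[0.0,0.0,0.0],"jaw":0.0},{"delta_pos":[0.0,0.0,-0.035],"twist":[0.0,0.0,0.0],"jaw":0.0},{"delta_pos":[0.0,0.0,-0.025],"twist":[0.0,0.0,0.0],"jaw":0.0},{"delta_pos":[0.0,0.0,-0.02],"twist":[0.0,0.0,0.0],"jaw":0.0},{"delta_pos":[0.0,0.0,-0.01],"twist":[0.0,0.0,0.0],"jaw":0.0},{"delta_pos":[0.0,0.0,0.0],"twist":[0.0,0.0,0.0],"jaw":0.0},{"delta_pos":[0.0,0.0,0.0],"twist":[0.0,0.0,0.0],"jaw":0.0}])

```text
time: 20.1
position: [0.4623, 0.3198, 0.1094]
eef_rot: [[-0.24, 0.002, -0.971], [0.971, -0.0, -0.24], [-0.001, -1.0, -0.002]]
contact_force: [0.1, 0.2, -0.9]
grip_width: 0.0068
```

```bash
python3 snap.py 14; python3 - <<'E'
from rim import *
p=cv2.imread("pics/side14.png")[:,:,::-1]; crop(p,190,220,290,295,8,"pics/side14d.png")
p=cv2.imread("pics/top14.png")[:,:,::-1]; crop(p,160,190,260,265,8,"pics/top14d.png")
tcp=get_obs()['position'];print(tcp)
for n in("side","top"):
    print("held");rim(n,14,(.47,.282),.046,tcp[2],tcp[:2],.028)
    rim(n,14,(.470,.2815),.062,.074,tcp[:2],.028); rim(n,14,(.470,.282),.080,.060)
E
```

```text
[0.46234817 0.31991032 0.10982602]
held
side 92 centre [0.4701 0.2825] z 0.1068 slope deg x,y [-3.2 -2.9]
side 135 centre [0.4702 0.2824] z 0.0737 slope deg x,y [0.5 0. ]
side 277 centre [0.4702 0.2824] z 0.0599 slope deg x,y [ 0.7 -0.3]
held
top 106 centre [0.4704 0.2818] z 0.11 slope deg x,y [1.5 0.3]
top 152 centre [0.47   0.2814] z 0.0741 slope deg x,y [ 0.1 -0.3]
top 185 centre [0.4693 0.2823] z 0.0593 slope deg x,y [ 0.  -0.7]
```

View pics/side14d.png

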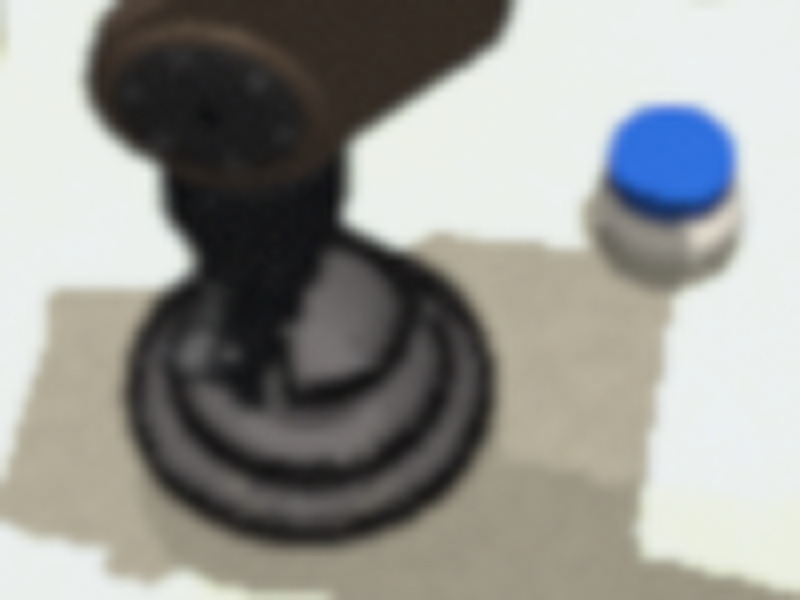

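View pics/top14d.png

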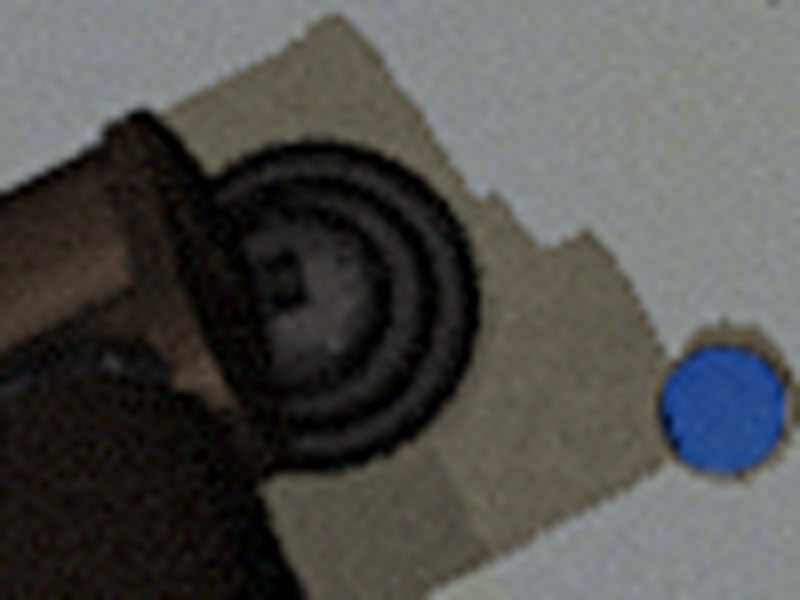

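Concentric in both views within about 1 mm. Lowering.

Emit:
drive_tool(motion=[{"delta_pos":[0.0,0.0,-0.006],"twist":[0.0,0.0,0.0],"jaw":0.0},{"delta_pos":[0.0,0.0,-0.005],"twist":[0.0,0.0,0.0],"jaw":0.0},{"delta_pos":[0.0,0.0,-0.004],"twist":[0.0,0.0,0.0],"jaw":0.0},{"delta_pos":[0.0,0.0,-0.002],"twist":[0.0,0.0,0.0],"jaw":0.0},{"delta_pos":[0.0,0.0,0.0],"twist":[0.0,0.0,0.0],"jaw":0.0}])

```text
time: 20.7
position: [0.4617, 0.3197, 0.0913]
eef_rot: [[-0.24, 0.0, -0.971], [0.971, -0.001, -0.24], [-0.001, -1.0, -0.0]]
contact_force: [-0.1, -0.0, -0.7]
grip_width: 0.0072
```

Emit:
drive_tool(motion=[{"delta_pos":[0.0,0.0,-0.001],"twist":[0.0,0.0,0.0],"jaw":0.0},{"delta_pos":[0.0,0.0,0.0],"twist":[0.0,0.0,0.0],"jaw":0.0}])

```text
time: 20.9
position: [0.4619, 0.3197, 0.0907]
eef_rot: [[-0.24, 0.001, -0.971], [0.971, -0.001, -0.24], [-0.001, -1.0, -0.001]]
contact_force: [-0.4, 0.5, -1.1]
grip_width: 0.0072
```

Emit:
drive_tool(motion=[{"delta_pos":[0.0,0.0,-0.001],"twist":[0.0,0.0,0.0],"jaw":0.0},{"delta_pos":[0.0,0.0,0.0],"twist":[0.0,0.0,0.0],"jaw":0.0}])

```text
time: 21.1
position: [0.4618, 0.3197, 0.0897]
eef_rot: [[-0.24, 0.001, -0.971], [0.971, -0.001, -0.24], [-0.001, -1.0, -0.001]]
contact_force: [-0.2, -0.0, -1.0]
grip_width: 0.0071
```

Emit:
drive_tool(motion=[{"delta_pos":[0.0,0.0,-0.001],"twist":[0.0,0.0,0.0],"jaw":0.0},{"delta_pos":[0.0,0.0,0.0],"twist":[0.0,0.0,0.0],"jaw":0.0}])

```text
time: 21.3
position: [0.4618, 0.3197, 0.0887]
eef_rot: [[-0.24, 0.001, -0.971], [0.971, -0.001, -0.24], [-0.001, -1.0, -0.001]]
contact_force: [-0.3, 0.5, -0.9]
grip_width: 0.0072
```

Emit:
drive_tool(motion=[{"delta_pos":[0.0,0.0,-0.0007],"twist":[0.0,0.0,0.0],"jaw":0.0},{"delta_pos":[0.0,0.0,0.0],"twist":[0.0,0.0,0.0],"jaw":0.0}])

```text
time: 21.5
position: [0.462, 0.3199, 0.0883]
eef_rot: [[-0.24, 0.002, -0.971], [0.971, -0.0, -0.24], [-0.001, -1.0, -0.001]]
contact_force: [-0.6, 0.9, 2.9]
grip_width: 0.0075
```

Contact (−0.9 to +2.9 N). Release and rise, then move clear.

Emit:
drive_tool(motion=[{"delta_pos":[0.0,0.0,0.0],"twist":[0.0,0.0,0.0],"jaw":0.08},{"delta_pos":[0.0,0.0,0.0],"twist":[0.0,0.0,0.0],"jaw":0.12},{"delta_pos":[0.0,0.0,0.0],"twist":[0.0,0.0,0.0],"jaw":0.18},{"delta_pos":[0.0,0.0,0.0],"twist":[0.0,0.0,0.0],"jaw":0.26},{"delta_pos":[0.0,0.0,0.0],"twist":[0.0,0.0,0.0],"jaw":0.3},{"delta_pos":[0.0,0.0,0.003],"twist":[0.0,0.0,0.0],"jaw":0.3},{"delta_pos":[0.0,0.0,0.01],"twist":[0.0,0.0,0.0],"jaw":0.3},{"delta_pos":[0.0,0.0,0.02],"twist":[0.0,0.0,0.0],"jaw":0.3},{"delta_pos":[0.0,0.0,0.04],"twist":[0.0,0.0,0.0],"jaw":0.3},{"delta_pos":[0.0,0.0,0.04],"twist":[0.0,0.0,0.0],"jaw":0.3},{"delta_pos":[0.0,0.02,0.04],"twist":[0.0,0.0,0.0],"jaw":0.3},{"delta_pos":[0.0,0.04,0.02],"twist":[0.0,0.0,0.0],"jaw":0.3},{"delta_pos":[0.0,0.04,0.0],"twist":[0.0,0.0,0.0],"jaw":0.3},{"delta_pos":[0.0,0.0,0.0],"twist":[0.0,0.0,0.0],"jaw":0.3}])

```text
time: 22.9
position: [0.4613, 0.4232, 0.2625]
eef_rot: [[-0.242, 0.003, -0.97], [0.97, 0.002, -0.242], [0.001, -1.0, -0.003]]
contact_force: [-0.2, -0.1, -0.3]
grip_width: 0.0256
```

```bash
python3 snap.py 15; python3 - <<'E'
from rim import *
p=cv2.imread("pics/side15.png")[:,:,::-1]; crop(p,150,190,350,340,4,"pics/side15d.png")
for n in("side","top"):
    rim(n,15,(.47,.282),.046,.088)
    rim(n,15,(.470,.2815),.062,.074); rim(n,15,(.470,.282),.080,.060)
E
```

```text
side 199 centre [0.4713 0.2819] z 0.0873 slope deg x,y [-0.8  1.1]
side 235 centre [0.4706 0.2815] z 0.0742 slope deg x,y [ 0.6 -0.8]
side 325 centre [0.4704 0.2821] z 0.0597 slope deg x,y [ 0.5 -0.2]
top 171 centre [0.4711 0.2805] z 0.0881 slope deg x,y [-0.7 -0.8]
top 231 centre [0.4699 0.2811] z 0.0736 slope deg x,y [-0.5 -0.5]
top 304 centre [0.4696 0.2819] z 0.0592 slope deg x,y [-0.3 -0.4]
```

View pics/side15d.png

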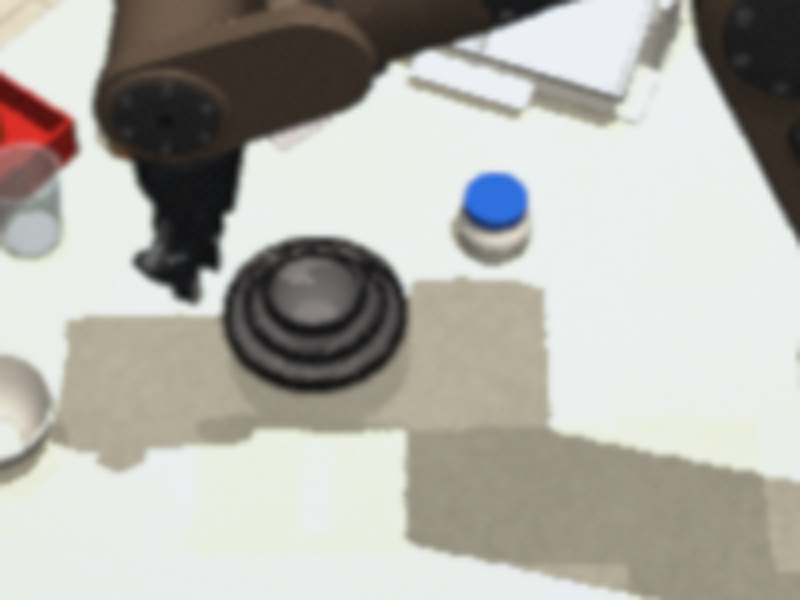

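View pics/top15c.png

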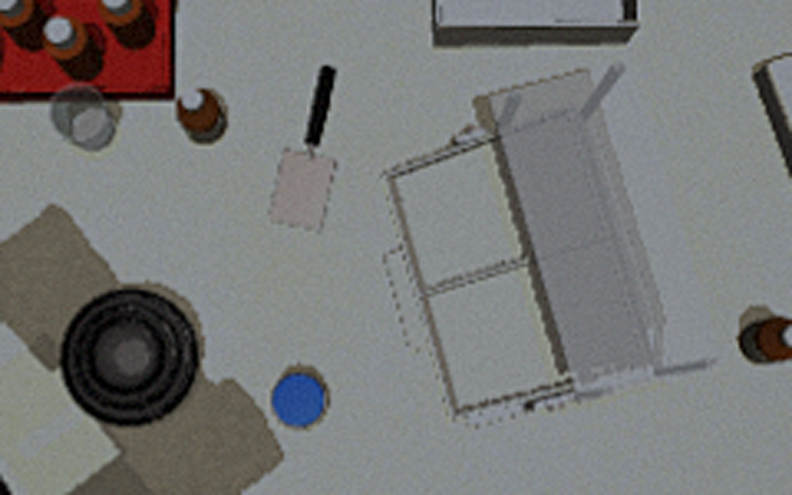

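```bash
python3 - <<'E'
from h import *
C=cloud("top",np.load("top15.npy")).reshape(-1,3)
c=np.array([.568,-.165]);X=np.array([.239,-.971]);U=np.array([.971,.239])
x=(C[:,:2]-c)@X;y=(C[:,:2]-c)@U;z=C[:,2]
m=(x>-.085)&(x<-.015)&(abs(abs(y)-.073)<.04)&(z<.12)
a=np.polyfit(x[m],z[m],1);print(m.sum(),np.arctan(a[0]),a[1])
from station import finish_job
print(finish_job())
E
```

```text
818 0.4934004890199094 0.09424981089905102
the job is handed in; nothing more can be done
None
```

The covers are nested in order on the large cover, and I handed the job in at about 23 s of the 64 s allowed.

- **Tray:** I pressed the lip down until the force rose to about 37 N at the expected stop height. Both covers slid out to the lip end. My last depth fit gave a tilt of 0.493 rad against 0.5, and the tray stayed there. An earlier fit over a cruder patch of floor read 0.44–0.45 rad. I put that down to wall and cover points in the fit, because sampling the floor in strips matched 0.5 to within 1–2 mm.
- **Nest:** I gripped the medium and then the small cover by the rim, levelled each one, and set it down until I felt 2–3 N of contact.
    - **Rim heights:** the final two-camera check gives about 0.062, 0.076 and 0.090 m, after correcting for a reading that is about 2 mm low. The nominal heights are the same.
    - **Centres:** the three covers agree within about 1.5 mm, near (0.470, 0.282).
    - **Tilt:** all three measured within about 1.5° of level, which is close to the noise of the fit.
- **Odd reading:** while holding the 9 mm rim band, the gripper reported an opening of 6–7 mm. Both grips held without slipping.
- **Other things:** the bystanders in view look unmoved by eye, and the gripper is clear of everything.

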